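Fish the valve key out from behind the splash guard and click it home

ROBOT

A 6-joint arm with a two-finger parallel gripper is mounted at the origin on the work surface. World frame = base frame: x ahead of the robot, y to its left, z up, the work surface at z = 0. Lengths are in m, angles in degrees, forces in N, time in s.
With the tool pointing down it reaches from about 0.225 to 0.725 m from the base axis. Payload 3.1 kg.
Tool frame: the origin (TCP) lies at the very end of the fingers, on their centre line; the grasp point (between the pads) lies 19 mm behind it; z points along the fingers, y is the direction in which the jaws open and shut (so a half turn about z gives the same grasp; the last joint's range is limited). The gripper opens to 85 mm and grips with 20 to 120 N. Pads are 22 mm wide; open, the fingers measure 114 mm over their backs; the gripper's body (76 mm by 85 mm) begins 54 mm behind the grasp point. The pads swing forward as they close: fully open they stand 13 mm farther back than shut.
Start: joints at [68.136, 2.75, 5.684, 92.934, 0, 82.678], TCP at [0.132, 0.508, 0.231] pointing down, gripper open.
Joint ranges: [-166.93, 166.93], [-56.73, 111.36], [-69.38, 81.34], [-121.58, 131.49], [-85.45, 84.26], [-180, 180]. Speed limits (degrees/s): [159.86, 159.86, 180, 180, 180, 180].

INTERFACE

Orientations are given as [roll, pitch, yaw] about the fixed x, y, z axes, in that order (R = Rz(yaw) Ry(pitch) Rx(roll)).
In Python, from bench import manip gives the robot as it stands.
- The arm moves only by the tool apply_moves, never from a script. Its argument "plan" is a list of rows, each a list of 4 numbers: the shift along the tool's x, y, z in units of 30 mm (1.0 is 30 mm), then the turn about the tool's z in units of 6 degrees (1.0 is 6 degrees). A call has exactly 5 rows; each row is the pose to reach, as a shift and turn from the pose commanded when the call began, along the tool's axes at that moment; what a row does not reach only later rows make up. A row lasts 1/12 s, in which the tool goes at most 41.7 mm and 7.16 degrees, less where a joint would pass 70% of its speed; a pose out of reach is approached as far as the arm can. A call with a gripper value outside its range is refused whole. "gripper" is the gripper command: -1 is shut, 1 is fully open, values between are in proportion, set as the call begins (left out, the last holds). The fingers move at their own pace and stop on an object; "newtons" is the grip in N (left out, the last holds). Time passes only in rows, so rows that repeat a pose let the fingers close, or fill a call up. It gives the time, the measured TCP pose, the force and the opening at its end, in the units of the state.
- manip.state(): the state, without advancing time (a new reading comes with each control period).
- manip.camera(name): name is "scene" or "top" or "wrist"; returns the picture (480x640x3 uint8, red, green, blue); there is no depth.
- manip.camera_info(name): a dict with "camera_matrix" (3x3 intrinsics, pixels), "camera_from_world" (4x4, takes a point from world to camera coordinates). Camera axes: x right, y up, looking along -z (the intrinsics and any distortion apply to the point x, -y, -z); pixel columns grow to the right and rows downward; lengths in m; the calibration is good to about 2 mm. A picture is of the moment at which its call begins: read the wrist's pose just before it. camera_info takes no time and is no camera call; for the wrist camera it gives the pose at the moment of the call.
- manip.finish_job(): hands the job in, once; it reports no verdict.
The state is a dict: "clock": time; "joint_positions": joint angles; "qd": joint speeds; "effort": joint torques, N m; "position": TCP position; "tool_rot": TCP orientation; "ft_force": force on the tool from outside, world axes, zero at the start; "wrist_torque": the same for the moment, N m; "finger_gap": finger opening in m.
Only numpy, scipy, OpenCV 4.12 (cv2) and the standard library are available. Lean on these libraries where they do the work, as an engineer would, in place of code of your own. Each camera call takes 0.05 s, during which the arm holds its last target.

TASK

The red T-handled key of the bench valve has dropped deep behind the clear splash guard: get the hooked rod out from under the drying rack, use it to draw the key out clear of the guard, and lay the rod flat on the bench. Then push the key down onto the valve's square spindle until its spring ball clicks and the key sits fully home, and let go. Do not knock hard against the guard, and leave the other things on the bench where they stand.

Things in the scene. Friction and masses are not known exactly. Their poses are not given: they have to be found in the camera images.
- guard: Fixed clear splash guard, a low tunnel on the bench, yellow strip over its open mouth. Origin: on the bench, middle of the mouth; +y runs into the tunnel (about world +y), x across. Inside 190 mm wide (x -95 to 95), 66 mm high under the roof; top 72 mm. Walls 4 mm, posts outside the mouth to x +-107. Roof and walls start at the mouth. A gripper cannot reach the key inside.
- guard_end (a point): On the bench inside the guard, where the free space ends, 242 mm in from the mouth on the guard's middle line; beyond it a white stirrer fills the closed end, a glass on it stands to 136 mm.
- rack: Fixed white drying rack: deck 200 mm (x) by 190 mm (y) on four 12 mm round legs at its corners (centres x +-92), deck underside 50 mm, top 58 mm above the bench; test tubes on it to 190 mm high, 95 mm or more from its +y edge. Origin: on the bench under the middle of its +y edge, the one the rod sticks out of; +y points out of the rack (about world +y).
- rod: Loose hooked rod, about 0.12 kg, flat on the bench, handle under the rack, hook end sticking out 150 to 175 mm. Origin: underside of the handle at its middle; z up; +y along the rod to the hook. Orange handle 18 mm wide (x), 20 high, 100 long (y -50 to 50). Steel shaft 10 mm thick from there to y = 280, centre line sinking from 10 to 5 mm height. Centre of mass at y about 80 mm.
- rod_hook (a point): Corner of the rod's hook, on the centre line where the shaft meets the tooth: rod frame (0, 280, 5) mm, same axes as the rod. The tooth, 10 mm thick, runs from here sideways to the rod's +x for 34 mm, its tip leaning back to y = 270 mm.
- rod_shaft (a point): Point on the shaft's centre line at y = 170 mm of the rod, in the open 40 to 60 mm from the rack's edge at the start: a place to take the rod and slide it out. Held here the rod is too short to get behind the key; held by the handle it reaches.
- key: Loose T-handled valve key, about 0.14 kg, standing upright on the bench in the guard, 130 to 160 mm in from the mouth, within 12 mm of its middle line, any yaw. Origin: centre of its underside; z up. Brass hub 30 x 30 mm square, 22 high; on it a red bar along its x axis, 64 mm long, 14 wide (y), from 22 to 44 mm above the underside.
- key_socket (a point): Mouth of the key's square socket, at the key's origin: 14 mm wide, 22 mm deep, open downwards, sides parallel to the hub's, so any of four yaws fits the spindle. A groove inside takes the spring ball.
- valve: Fixed grey valve turret, 68 mm across at the foot, 48 above, flat top 45 mm above the bench, with an outlet pipe level to its +x (72 mm from its axis, 28 mm up). A square steel spindle 12 mm wide stands on it to 65 mm above the bench, sides along the valve's x and y; its top 3 mm are only 9 mm wide. Origin: on the bench, on the spindle's axis.
- valve_seat (a point): Centre of the valve's flat top, 45 mm above the bench: the key's origin lies here when fully home. A spring ball stands 3 mm out of the spindle's +x face, 9.5 mm above this: the key's own weight stops on it about 10 mm short of home; a push of roughly 4 to 12 N passes it, then the hub lands on the flat top.
- beaker: Bystander: clear glass beaker, 68 mm across, 85 mm tall, open top. Origin: centre of its underside.
- jar: Bystander: clear jar with a red cap, 64 mm across, 110 mm tall. Origin: centre of its underside.
- bottle: Bystander: green glass bottle with a red cap, 64 mm across, 190 mm tall. Origin: centre of its underside.
- bowl: Bystander: white enamel bowl, 120 mm across, 50 mm tall. Origin: centre of its underside.
- stopper: Bystander: small black rubber stopper, 25 mm across, 22 mm tall, standing inside the guard near its far (+x) side wall, beside or a little behind the key. Origin: centre of its underside.
- dish: Bystander: shallow glass dish, 90 mm across, 16 mm tall. Origin: centre of its underside.
- blue_cup: Bystander: blue plastic beaker, 66 mm across, 80 mm tall. Origin: centre of its underside.
Things that resemble listed ones, but are neither listed nor needed, are in the scene too. What is shaped like the valve but green is not meant.

How it is judged (in metres and radians):
On the way, in this order (a step that is already met when the one before it is completed fails the run):
1. the rod's hook, inside the guard, touches the key (y of rod_hook in the frame of guard above 0.08 m and y of key in the frame of guard above 0.06 m and contact force between rod and key above 0.05 N).
2. the key has been drawn out clear of the guard's mouth (its centre 30 mm outside or more) (y of key in the frame of guard below -0.03 m), for 0.1 s.
At the end, for the whole second after the job is handed in: The key is on the spindle, fully home: its origin within 4 mm sideways and 3 mm in height of the valve's seat, upright within 0.1 rad, at rest; the rod lies at rest flat on the bench (handle origin below 20 mm, hook below 25 mm) (horizontal distance between key and valve_seat below 0.004 m and z of key in the frame of valve_seat between -0.003 and 0.003 m and angle between key's own z axis and vertical below 0.1 rad and linear speed of each of key, rod below 0.02 m/s and height (world z) of rod below 0.02 m and height (world z) of rod_hook below 0.025 m); the robot touches nothing.
It fails at once if a bystander was shifted by more than 30 mm (distance of any of beaker, jar, bottle, bowl, stopper, dish, blue_cup from where it was at the start of the episode above 0.03 m).
It fails at once if a bystander was knocked over (angle between any of beaker, jar, bottle, bowl, stopper, dish, blue_cup's own z axis and vertical above 0.6 rad).
It fails at once if the guard was struck with more than 20 N (contact force between guard and anything else above 20 N).
It also fails if it takes over 72 s, if anything falls off the work surface, if the arm or the gripper's body presses on something with over 40 N, if the wrist force passes 120 N, or if a joint passes its speed limit or range.

## Working session

There is one attempt and no reset: what is moved stays moved. The work goes in short steps, Python scripts to look and compute and a tool call to move; the robot and the scene stay as the last step left them, time stands still between calls to the robot, and variables do not carry over. Pictures are saved under pics/ and viewed, and the job is handed in when it is done.

Besides the shell and the picture viewer there is one more tool, called after "Request:" as name(argument=value, ...) on one line, values as JSON. apply_moves: Moves the arm, as the interface text tells. Its arguments: {"type":"object","properties":{"plan":{"type":"array","items":{"type":"array","items":{"type":"number"}}},"gripper":{"type":"number"},"newtons":{"type":"number"}},"required":["plan"]}

```bash
ls; mkdir -p pics
cat > h.py <<'E'
import numpy as np, cv2
from bench import manip
def snap(n,f):
    info=manip.camera_info(n); im=manip.camera(n)
    cv2.imwrite(f'pics/{f}.png',im[:,:,::-1]); np.savez(f'pics/{f}.npz',K=info['camera_matrix'],T=info['camera_from_world'])
    return im
def cal(f):
    d=np.load(f'pics/{f}.npz'); return d['K'],d['T']
def ray(f,u,v):
    K,T=cal(f); p=np.linalg.inv(K)@np.array([u,v,1.]); d=np.array([p[0],-p[1],-p[2]])
    R=T[:3,:3]; return -R.T@T[:3,3], R.T@d
def onz(f,u,v,z):
    c,d=ray(f,u,v); return c+d*(z-c[2])/d[2]
def proj(f,P):
    K,T=cal(f); q=T[:3,:3]@np.asarray(P,float)+T[:3,3]; p=K@np.array([q[0],-q[1],-q[2]]); return p[:2]/p[2]
E
python3 - <<'E'
from h import *
print(manip.state())
snap('scene','s0');snap('top','t0');snap('wrist','w0')
for n in('s0','t0','w0'):
    print(cal(n)); c,d=ray(n,320,240); print(c,d)
print(manip.camera_info('top').keys())
E
```

```text
pics
{'clock': 0.0, 'joint_positions': array([ 6.81358798e+01,  2.79272849e+00,  5.59018269e+00,  9.29337332e+01,
       -1.13783451e-03,  8.26777208e+01]), 'qd': array([ 0.13312116, -0.04726215,  0.04350933, -0.09793294,  0.04265817,
       -0.03584054]), 'effort': array([ 5.78593281e-04, -3.38781202e+01,  3.20014751e+01,  2.01174180e-02,
       -5.60568594e-05,  5.40397934e-06]), 'position': array([0.13160437, 0.50759498, 0.23010615]), 'tool_rot': array([-1.79864687e+02, -1.62402289e-02,  1.65458141e+02]), 'ft_force': array([-0.07788946,  1.02634662, -0.14430985]), 'wrist_torque': array([-0.05148675,  0.003012  , -0.01183592]), 'finger_gap': 0.0856445141150897}
(array([[557.3334326 ,   0.        , 311.23581541],
       [  0.        , 557.3334326 , 228.04650054],
       [  0.        ,   0.        ,   1.        ]]), array([[-0.28418401,  0.95863326, -0.0161781 ,  0.19946061],
       [-0.63074608, -0.17422139,  0.75617874,  0.27135088],
       [ 0.72207952,  0.22509818,  0.6541651 , -1.66424106],
       [ 0.        ,  0.        ,  0.        ,  1.        ]]))
[1.42955141 0.23068318 0.8
[... 349 characters left out ...]
03156215,  0.98670927, -0.97539732],
       [ 0.        ,  0.        ,  0.        ,  1.        ]]))
[ 0.34496399 -0.05345943  1.04597395] [ 0.15040372 -0.02659318 -0.98832169]
(array([[355.82568077,   0.        , 318.68673953],
       [  0.        , 355.82568077, 232.46425481],
       [  0.        ,   0.        ,   1.        ]]), array([[ 0.25260967,  0.96756747, -0.00124652, -0.5238832 ],
       [-0.9159151 ,  0.23870872, -0.32267271,  0.04054562],
       [-0.31191006,  0.08265195,  0.94650978, -0.38076169],
       [ 0.        ,  0.        ,  0.        ,  1.        ]]))
[0.05071091 0.52868445 0.3728246 ] [ 0.33223981 -0.08413633 -0.93968076]
dict_keys(['camera_matrix', 'camera_from_world'])
```

View pics/s0.png

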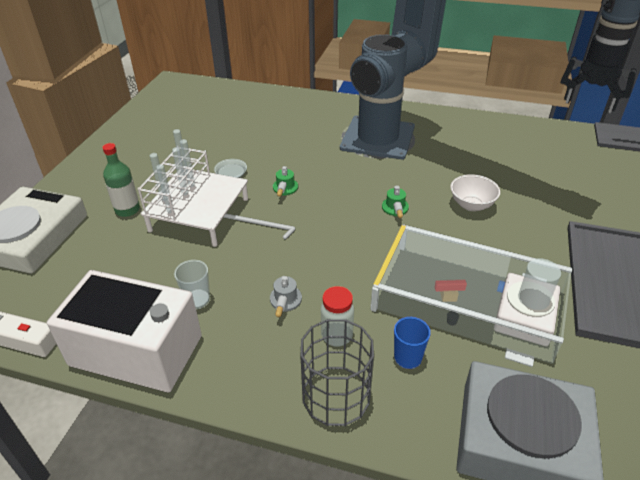

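View pics/t0.png

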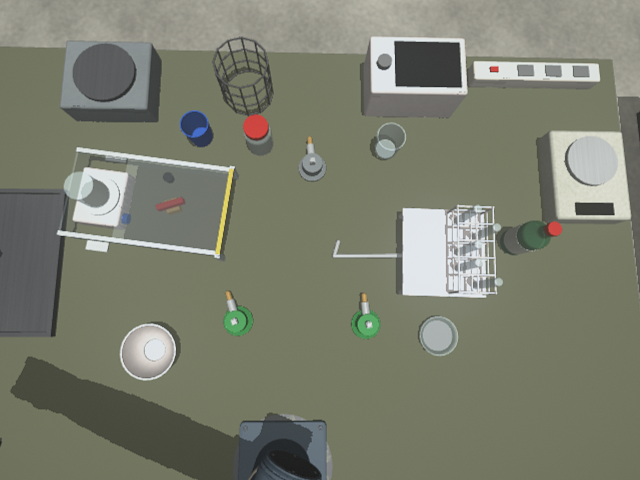

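View pics/w0.png

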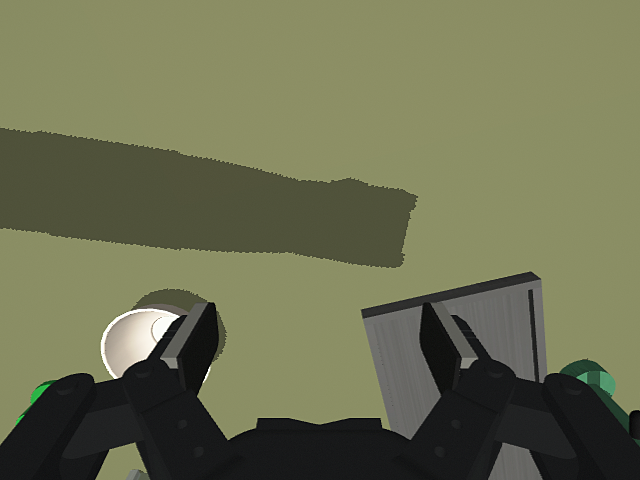

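The top view shows the guard (mouth strip at u≈225, v 168–255), the red key at (170,204), the stopper at (168,178) and the rod from (400,256) to its hook at (336,255), tooth tip at (337,241). The grey valve is at (312,165); the green look-alikes are at (237,320) and (367,324). Other red things are the jar cap at (256,127), the bottle cap at (554,229) and the power strip. There is also a blue thing at (126,217) by the stirrer. I'll check these in close crops.

Run:
```python
from h import *
t=cv2.imread('pics/t0.png'); s=cv2.imread('pics/s0.png')
a=cv2.resize(t[140:265,55:245],None,fx=4,fy=4,interpolation=cv2.INTER_CUBIC)
b=cv2.resize(t[130:270,295:415],None,fx=4,fy=4,interpolation=cv2.INTER_CUBIC)
cv2.imwrite('pics/c1.png',a);cv2.imwrite('pics/c2.png',b)
cv2.imwrite('pics/c3.png',cv2.resize(s[220:360,365:575],None,fx=3.8,fy=3.8,interpolation=cv2.INTER_CUBIC))
cv2.imwrite('pics/c4.png',cv2.resize(s[200:330,130:310],None,fx=4,fy=4,interpolation=cv2.INTER_CUBIC))
```

```text
(no output)
```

View pics/c1.png

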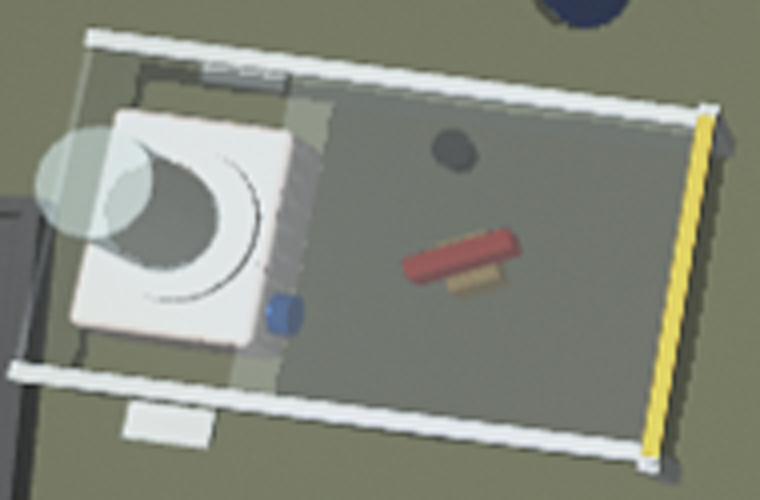

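View pics/c2.png

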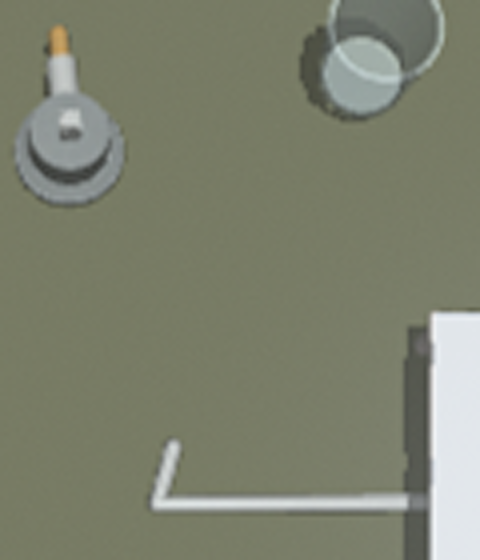

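View pics/c3.png

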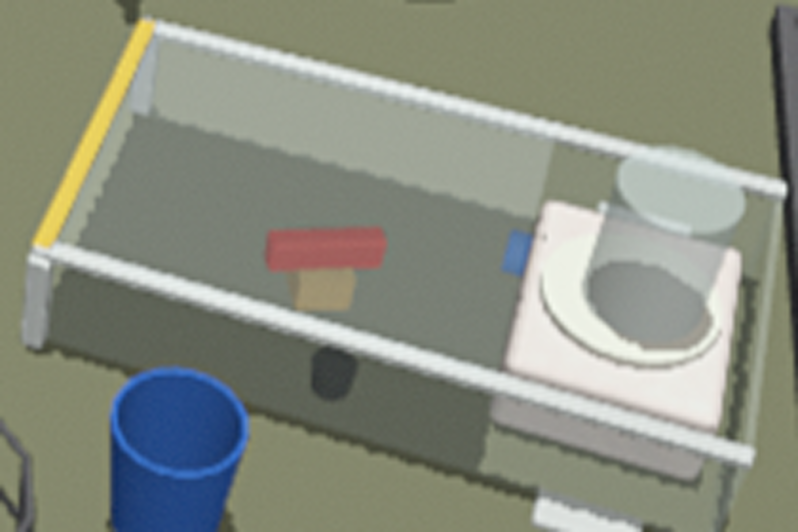

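View pics/c4.png

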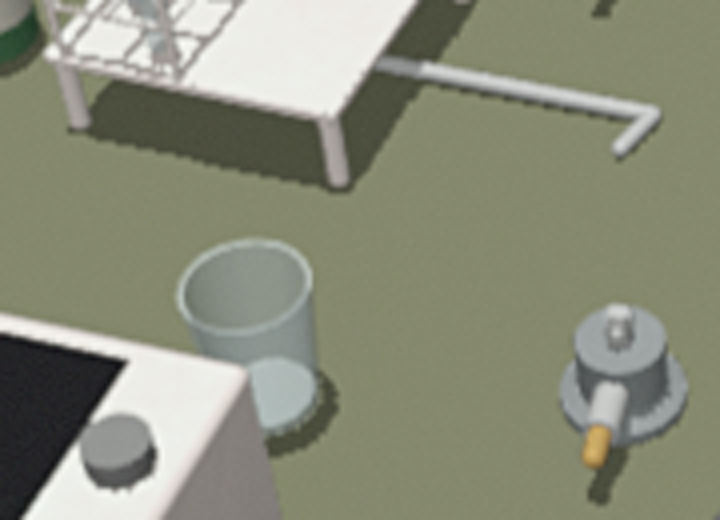

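Run:
```python
from h import *
np.set_printoptions(precision=4,suppress=True)
t=cv2.imread('pics/t0.png'); s=cv2.imread('pics/s0.png')
def mask(im,lo,hi,box):
    h=cv2.cvtColor(im,cv2.COLOR_BGR2HSV); m=cv2.inRange(h,lo,hi); x0,y0,x1,y1=box
    o=np.zeros_like(m); o[y0:y1,x0:x1]=m[y0:y1,x0:x1]; return o
def rect(m):
    c=max(cv2.findContours(m,cv2.RETR_EXTERNAL,cv2.CHAIN_APPROX_NONE)[0],key=len); return cv2.minAreaRect(c)
for n,im,b in(('t0',t,(150,190,190,220)),('s0',s,(430,270,480,300))):
    m=mask(im,(0,100,60),(10,255,255),b)|mask(im,(170,100,60),(180,255,255),b)
    r=rect(m); print('key bar',n,r); bx=cv2.boxPoints(r); print(bx)
    print([onz(n,*p,0.044) for p in bx], onz(n,*r[0],0.04))
m=mask(t,(22,100,100),(35,255,255),(200,150,245,265)); r=rect(m); print('strip',r)
bx=cv2.boxPoints(r); print(bx,[onz('t0',*p,0.072) for p in bx])
f=lambda u,v,ox,oy,k:((u+.5)/k-.5+ox,(v+.5)/k-.5+oy)
c1=lambda u,v,z:onz('t0',*f(u,v,55,140,4),z); c2=lambda u,v,z:onz('t0',*f(u,v,295,130,4),z)
c4=lambda u,v,z:onz('s0',*f(u,v,130,200,4),z)
c3=lambda u,v,z:onz('s0',*f(u,v,365,220,3.8),z)
print('guard top corners',c1(712,105,.072),c1(655,462,.072),c1(88,37,.072),c1(12,370,.072))
print('guard s',c3(150,22,.072),c3(40,248,.072),c3(783,188,.072),c3(750,456,.072))
print('stopper',c1(455,150,.02),c3(333,375,.011))
print('valve flange/top/spindle',c2(69,152,.005),c2(69,132,.045),c2(70,120,.065),'s',c4(621,312,.065),c4(622,340,.045))
print('nozzle',c2(59,35,.028),c4(596,450,.028))
print('hook corner',c2(155,504,.005),'tip',c2(174,442,.005),'shaft at 405',c2(405,502,.006),'s',c4(656,112,.005),c4(620,150,.005),c4(430,70,.006))
print('rack edge corner',c2(431,312,.058),onz('t0',402.5,295,.058),c4(325,118,.058))
for nm,u,v,z in(('blue',195,124,.08),('jar',256,127,.11),('beaker',391,137,.085),('green1',237,320,.03),('green2',367,324,.03),('bowl',148,351,.05),('dish',438,335,.016),('bottle',554,229,.19)): print(nm,onz('t0',u,v,z))
```

```text
key bar t0 ((172.44117736816406, 200.26473999023438), (0.7276068925857544, 5.093247413635254), 75.96376037597656)
[[169.8824 200.5294]
 [174.8235 199.2942]
 [175.     200.    ]
 [170.0588 201.2353]]
[array([0.5868, 0.266 , 0.044 ]), array([0.5899, 0.2549, 0.044 ]), array([0.5882, 0.2544, 0.044 ]), array([0.5852, 0.2655, 0.044 ])] [0.5885 0.2615 0.04  ]
key bar s0 ((450.4664611816406, 285.0938720703125), (9.252915382385254, 29.27622413635254), 87.87889862060547)
[[435.6671 281.0124]
 [464.9233 279.9288]
 [465.2658 289.1754]
 [436.0096 290.2589]]
[array([0.5915, 0.237 , 0.044 ]), array([0.5721, 0.2948, 0.044 ]), array([0.5983, 0.2977, 0.044 ]), array([0.6174, 0.2409, 0.044 ])] [0.591  0.2678 0.04  ]
strip ((224.0675811767578, 211.0946044921875), (4.767570495605469, 85.32307434082031), 9.462322235107422)
[[214.7027 252.7838]
 [228.7298 168.6216]
 [233.4324 169.4054]
 [219.4054 253.5676]] [array([0.4629, 0.1526, 0.072 ]), array([0.656 , 0.1288, 0.072 ]), array([0.6543, 0.1181, 0.072 ]), array([0.4612, 0.1422, 0.072 ])]
guard top corners [0.6626 0.1202 0.072 ] [0.4578 0.1443 0.072 ] [0.69
[... 235 characters left out ...]
9  0.005 ] [ 0.6819 -0.0606  0.045 ] [ 0.6824 -0.061   0.065 ] s [ 0.6855 -0.06    0.065 ] [ 0.6863 -0.0602  0.045 ]
nozzle [ 0.7487 -0.0543  0.028 ] [ 0.7465 -0.0546  0.028 ]
hook corner [ 0.4661 -0.1134  0.005 ] tip [ 0.5034 -0.1248  0.005 ] shaft at 405 [ 0.4681 -0.2626  0.006 ] s [ 0.4662 -0.1143  0.005 ] [ 0.5047 -0.1243  0.005 ] [ 0.4666 -0.2614  0.006 ]
rack edge corner [ 0.5723 -0.2699  0.058 ] [ 0.3724 -0.2649  0.058 ] [ 0.5793 -0.2739  0.058 ]
blue [0.7586 0.2079 0.08  ]
jar [0.7409 0.0648 0.11  ]
beaker [ 0.7323 -0.242   0.085 ]
green1 [0.3161 0.1054 0.03  ]
green2 [ 0.3077 -0.1881  0.03  ]
bowl [0.2503 0.292  0.05  ]
dish [ 0.2826 -0.3537  0.016 ]
bottle [ 0.5011 -0.5459  0.19  ]
```

```bash
cat >> h.py <<'E'
np.set_printoptions(precision=4,suppress=True)
def to(x,y,z,yaw):
    s=manip.state(); p=s['position']; a=np.radians(s['tool_rot'][2])
    tx=np.array([np.cos(a),np.sin(a),0]); ty=np.array([np.sin(a),-np.cos(a),0]); d=np.array([x,y,z])-p
    turn=-((yaw-s['tool_rot'][2]+180)%360-180)
    print('at',p,s['tool_rot'],'gap',s['finger_gap'],'F',s['ft_force'],'t',s['clock'],'j6',s['joint_positions'][5])
    print('units', np.array([d@tx/.03,d@ty/.03,-d[2]/.03,turn/6]),'dist mm',np.linalg.norm(d)*1e3)
G=np.array([.558,.130]); gx=np.array([.9932,-.1167]); gy=np.array([.1167,.9932])
def tog(x,y): d=np.array([x,y])-G; return np.array([d@gx,d@gy])
def fromg(a,b): return G+a*gx+b*gy
E
python3 - <<'E'
from h import *
t=cv2.imread('pics/t0.png').astype(int)
m=((t[:,:,2]-t[:,:,1]>50)&(t[:,:,2]-t[:,:,0]>40)).astype(np.uint8); m[:190]=0;m[220:]=0;m[:,:150]=0;m[:,190:]=0
c=max(cv2.findContours(m,0,1)[0],key=len); r=cv2.minAreaRect(c); bx=cv2.boxPoints(r);print(r,m.sum())
for p in bx:print(onz('t0',*p,.044))
P=onz('t0',*r[0],.040);print('key',P,tog(*P[:2])); print('stopper',tog(.651,.281))
# scene: bar top face edge ends far/near (c3 px) 
f=lambda u,v:((u+.5)/3.8-.5+365,(v+.5)/3.8-.5+220)
for q in((270,232),(383,229),(267,270),(386,267)): print(onz('s0',*f(*q),.044 if q[1]<240 else .022))
to(.467,-.2235,.12,90.6)
E
```

```text
((168.81651306152344, 203.05503845214844), (4.214436054229736, 26.24444007873535), 73.3007583618164) 112
[0.5764 0.2978 0.044 ]
[0.5948 0.2416 0.044 ]
[0.5853 0.2383 0.044 ]
[0.567  0.2945 0.044 ]
key [0.5818 0.2694 0.04  ] [0.0074 0.1412]
stopper [0.0747 0.1608]
[0.5906 0.2369 0.044 ]
[0.5718 0.2958 0.044 ]
[0.598 0.239 0.022]
[0.5782 0.3015 0.022 ]
at [0.1317 0.5077 0.2304] [-179.8928   -0.0126  165.4568] gap 0.08509113134500025 F [ 0.0641 -0.5054  0.8311] t 0.15 j6 82.67904737588056
units [-16.9406 -20.7857   3.6789  12.4761] dist mm 811.9779147235332
```

Request:
apply_moves(plan=[[-1.1,-1.35,0,0.9],[-2.2,-2.7,0,1.8],[-3.3,-4.05,0,2.7],[-4.4,-5.4,0,3.6],[-5.5,-6.75,0,4.5]])

```text
clock: 0.57
position: [0.2187, 0.317, 0.2308]
tool_rot: [-180.0, 0.0, 138.3]
ft_force: [1.5, 0.0, 0.1]
finger_gap: 0.0857
```

```bash
python3 -c "
from h import *
to(.467,-.2235,.12,90.6)"
```

```text
at [0.2187 0.317  0.2308] [-179.972     0.0167  138.2698] gap 0.08567615651728021 F [1.4724 0.0347 0.0529] t 0.5667 j6 87.14412549966772
units [-18.17    -7.9377   3.6935   7.945 ] dist mm 605.0787601654306
```

Request:
apply_moves(plan=[[-1.27,-0.555,0,0.7],[-2.54,-1.11,0,1.4],[-3.81,-1.665,0,2.1],[-5.08,-2.22,0,2.8],[-6.35,-2.775,0,3.5]])

```text
clock: 0.98
position: [0.3061, 0.1284, 0.2312]
tool_rot: [180.0, 0.0, 117.3]
ft_force: [1.2, 0.6, -0.5]
finger_gap: 0.0853
```

```bash
python3 -c "
from h import *
to(.467,-.2235,.12,90.6)"
```

```text
at [0.3061 0.1284 0.2312] [179.9546   0.0055 117.2824] gap 0.0852917781292706 F [ 1.1665  0.6309 -0.5235] t 0.9833 j6 73.83098407129114
units [-12.8817  -0.6103   3.7068   4.4471] dist mm 402.5508926085429
```

Request:
apply_moves(plan=[[-1.35,-0.06,0.1,0.6],[-2.7,-0.12,0.3,1.3],[-4.05,-0.19,0.6,2.0],[-5.4,-0.25,0.9,2.7],[-6.7,-0.31,1.2,3.4]])

```text
clock: 1.4
position: [0.3908, -0.0548, 0.1949]
tool_rot: [180.0, 0.0, 96.8]
ft_force: [1.0, 1.3, -0.5]
finger_gap: 0.0855
```

```bash
python3 -c "
from h import *
to(.467,-.2235,.12,90.6)"
```

```text
at [ 0.3908 -0.0548  0.1949] [179.9561   0.0117  96.781 ] gap 0.08547963455747892 F [ 1.0432  1.2566 -0.5363] t 1.4 j6 65.46702705819978
units [-5.8833  1.8585  2.4962  1.0302] dist mm 199.6709198430597
```

Request:
apply_moves(plan=[[-1.25,0.4,0.5,0.2],[-2.5,0.79,1.05,0.45],[-3.75,1.18,1.6,0.7],[-4.9,1.55,2.1,0.9],[-5.88,1.86,2.5,1.03]])

```text
clock: 1.82
position: [0.4674, -0.2231, 0.1182]
tool_rot: [-179.9, -0.0, 90.7]
ft_force: [0.7, 0.3, 0.1]
finger_gap: 0.0855
```

```bash
python3 -c "
from h import *
snap('wrist','w1')
to(.467,-.2235,.003,90.6)
print(proj('w1',[.467,-.2235,.007]),proj('w1',[.466,-.113,.005]))"
```

```text
at [ 0.4683 -0.227   0.1148] [-179.8268    0.1012   90.5429] gap 0.08532146796856759 F [ 3.7995 -4.4743 -2.1026] t 1.8667 j6 56.316093674948846
units [ 0.1187 -0.0422  3.7274 -0.0095] dist mm 111.88708157716796
[319.0378 228.9776] [319.4564  68.0412]
```

View pics/w1.png

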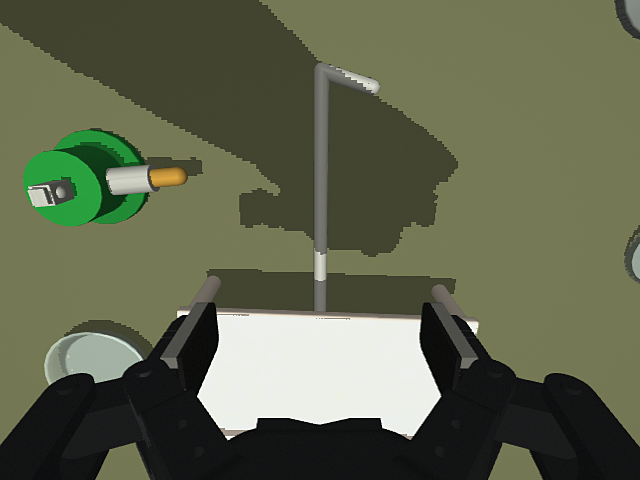

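The shaft runs straight up the image at u≈320, with the hook corner at (320,68) against (319,68) predicted. The rack edge is at v≈312. Descending to grip the shaft.

Request:
apply_moves(plan=[[0,0,1.0,0],[0,0,2.0,0],[0,0,2.8,0],[0,0,3.4,0],[0,0,3.55,0]], gripper=0)

```text
clock: 2.28
position: [0.4642, -0.2185, 0.0093]
tool_rot: [-179.6, -0.3, 90.9]
ft_force: [-0.7, 1.4, -0.2]
finger_gap: 0.0425
```

```bash
python3 -c "
from h import *
to(.467,-.2235,.004,90.6)"
```

```text
at [ 0.4642 -0.2185  0.0093] [-179.5989   -0.2677   90.8726] gap 0.04254924947671075 F [-0.7258  1.3686 -0.2395] t 2.2833 j6 56.42452568986719
units [-0.1677  0.0914  0.1779  0.0454] dist mm 7.830028237159212
```

Request:
apply_moves(plan=[[0,0,0.1,0],[0,0,0.12,0],[0,0,0.12,0],[0,0,0.12,0],[0,0,0.12,0]], gripper=-1, newtons=60)

```text
clock: 2.7
position: [0.4689, -0.2215, 0.0123]
tool_rot: [179.8, 0.1, 90.9]
ft_force: [-0.9, 0.8, 3.0]
finger_gap: -0.0002
```

Request:
apply_moves(plan=[[0,0,0,0],[0,0,0,0],[0,0,0,0],[0,0,0,0],[0,0,0,0]])

```text
clock: 3.12
position: [0.4689, -0.2216, 0.0122]
tool_rot: [179.8, 0.1, 90.9]
ft_force: [-1.8, 0.3, 5.8]
finger_gap: -0.0
```

```bash
python3 -c "
from h import *
to(.467,.0,.006,90.6)"
```

```text
at [ 0.4689 -0.2216  0.0122] [179.8243   0.114   90.8809] gap -3.3185191973940513e-06 F [-1.7604  0.2616  5.8119] t 3.1167 j6 56.41625525435826
units [7.3853 0.0496 0.2061 0.0468] dist mm 221.64997796430578
```

The fingers closed over the round top of the shaft: gap 0, tips at 12 mm. I'll lift, open a little, go lower and retry.

Request:
apply_moves(plan=[[0,0,-0.5,0],[0,0,-0.8,0],[0,0,-0.8,0],[0,0,-0.8,0],[0,0,-0.8,0]], gripper=-0.3)

```text
clock: 3.53
position: [0.4674, -0.2206, 0.0339]
tool_rot: [-180.0, -0.0, 90.9]
ft_force: [-0.1, -0.8, 0.6]
finger_gap: 0.0299
```

```bash
python3 -c "
from h import *
to(.467,-.2235,.002,90.6)"
```

```text
at [ 0.4674 -0.2206  0.0339] [-179.9861   -0.0092   90.8758] gap 0.029892532943030722 F [-0.1332 -0.7694  0.5793] t 3.5333 j6 56.41721368435982
units [-0.0956 -0.0141  1.0618  0.046 ] dist mm 31.984726815328912
```

Request:
apply_moves(plan=[[0,0,0.4,0],[0,0,0.8,0],[0,0,1.0,0],[0,0,1.07,0],[0,0,1.07,0]])

```text
clock: 3.95
position: [0.4661, -0.2198, 0.0004]
tool_rot: [-179.8, -0.1, 90.9]
ft_force: [-0.1, 0.4, -0.3]
finger_gap: 0.0299
```

Request:
apply_moves(plan=[[0,0,0,0],[0,0,0,0],[0,0,0,0],[0,0,0,0],[0,0,0,0]], gripper=-1)

```text
clock: 4.37
position: [0.4675, -0.2207, 0.002]
tool_rot: [-180.0, -0.0, 90.9]
ft_force: [0.2, 0.4, -1.2]
finger_gap: 0.0074
```

```bash
python3 -c "
from h import *
to(.467,-.0135,.004,90.6)"
```

```text
at [ 0.4675 -0.2207  0.002 ] [-179.9975   -0.0058   90.8765] gap 0.007366954766034484 F [ 0.1867  0.4077 -1.2092] t 4.3667 j6 56.41823226067055
units [ 6.9044  0.0897 -0.0657  0.0461] dist mm 207.1599368419979
```

Request:
apply_moves(plan=[[0.4,0,0,0],[1.0,0,0,0],[1.7,0,0,0],[2.4,0,0,0],[3.1,0,0,0]])

```text
clock: 4.78
position: [0.4658, -0.1262, 0.0021]
tool_rot: [180.0, -0.0, 90.9]
ft_force: [0.8, -1.0, -0.5]
finger_gap: 0.0072
```

Request:
apply_moves(plan=[[0.7,0,0,0],[1.5,0,0,0],[2.3,0,0,0],[3.0,0,0,0],[3.4,0,0,0]])

```text
clock: 5.2
position: [0.4638, -0.023, 0.002]
tool_rot: [-180.0, -0.1, 91.0]
ft_force: [0.7, -0.6, -1.2]
finger_gap: 0.0075
```

```bash
python3 -c "
from h import *
to(.467,-.0135,.004,90.6);snap('top','t1')
t=cv2.imread('pics/t1.png');cv2.imwrite('pics/c5.png',cv2.resize(t[120:320,210:420],None,fx=3,fy=3))"
```

```text
at [ 0.4638 -0.023   0.002 ] [-179.9782   -0.0629   91.0002] gap 0.00746971332049702 F [ 0.7472 -0.5763 -1.1775] t 5.2 j6 77.84323705211727
units [ 0.3133  0.1131 -0.0653  0.0667] dist mm 10.182159135647066
```

View pics/c5.png

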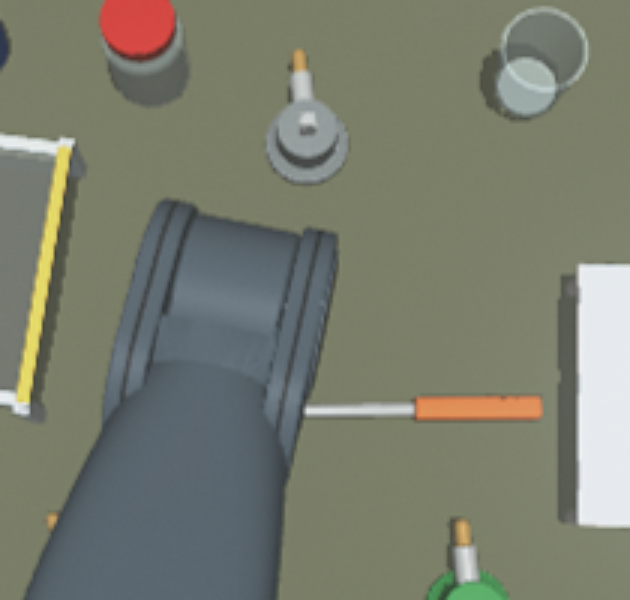

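The rod is out, with its orange handle clear of the rack at crop (415–543, 407). Release and regrasp at the handle.

Request:
apply_moves(plan=[[0,0,0,0],[0,0,0,0],[0,0,-0.1,0],[0,0,-0.8,0],[0,0,-1.8,0]], gripper=0)

```text
clock: 5.67
position: [0.4615, -0.026, 0.0538]
tool_rot: [-179.6, -0.1, 90.8]
ft_force: [0.0, -0.2, -0.2]
finger_gap: 0.0428
```

```bash
python3 -c "
from h import *
t=cv2.imread('pics/t1.png');h=cv2.cvtColor(t,cv2.COLOR_BGR2HSV);m=cv2.inRange(h,(5,130,130),(20,255,255));m[:240]=0;m[270:]=0;m[:,:335]=0;m[:,400:]=0
r=cv2.minAreaRect(max(cv2.findContours(m,0,1)[0],key=len));print(r);b=cv2.boxPoints(r);print([onz('t1',*p,.02) for p in b])
P=onz('t1',*r[0],.018);print(P)
to(P[0],P[1],.06,90.6)"
```

```text
((369.0, 255.5), (7.0, 42.0), 90.0)
[array([ 0.4731, -0.1469,  0.02  ]), array([ 0.4738, -0.246 ,  0.02  ]), array([ 0.4572, -0.2457,  0.02  ]), array([ 0.4566, -0.1468,  0.02  ])]
[ 0.4654 -0.1966  0.018 ]
at [ 0.4615 -0.026   0.0538] [-179.6001   -0.0713   90.7865] gap 0.04281715295041915 F [ 0.0387 -0.1528 -0.1652] t 5.6667 j6 77.67615591937852
units [-5.6855  0.0503 -0.2069  0.0311] dist mm 170.6851784135822
```

Request:
apply_moves(plan=[[-1.2,0,0,0],[-2.5,0.02,0,0],[-3.8,0.04,0,0],[-4.7,0.05,0.3,0],[-5.0,0.06,0.8,0]])

```text
clock: 6.08
position: [0.4708, -0.1821, 0.0349]
tool_rot: [179.7, 0.3, 90.5]
ft_force: [0.6, 0.4, 0.7]
finger_gap: 0.0428
```

```bash
python3 -c "
from h import *
to(.465,-.1765,.003,90.6)"
```

```text
at [ 0.4708 -0.1821  0.0349] [179.6558   0.3173  90.5412] gap 0.04278244968149395 F [0.5752 0.4009 0.6775] t 6.0833 j6 60.769962221211586
units [ 0.1871 -0.1926  1.0625 -0.0098] dist mm 32.87690279578292
```

Request:
apply_moves(plan=[[0,0,0,0],[0,0,0,0],[0,0,0.3,0],[0,0,0.5,0],[0,0,0.5,0]])

```text
clock: 6.5
position: [0.4677, -0.1743, 0.0158]
tool_rot: [-179.9, -0.1, 91.0]
ft_force: [-1.9, -0.4, -0.8]
finger_gap: 0.0427
```

```bash
python3 -c "
from h import *
to(.465,-.1765,.003,90.6)"
```

```text
at [ 0.4677 -0.1743  0.0158] [-179.881    -0.075    90.9525] gap 0.04274657408764872 F [-1.8745 -0.4471 -0.8393] t 6.5 j6 60.898416267847686
units [-0.0715 -0.0906  0.4257  0.0588] dist mm 13.232990198792884
```

Request:
apply_moves(plan=[[0,-0.08,0.25,0],[0,-0.08,0.43,0],[0,-0.08,0.43,0],[0,-0.08,0.43,0],[0,-0.08,0.43,0]])

```text
clock: 6.92
position: [0.4663, -0.1756, 0.0043]
tool_rot: [180.0, 0.0, 90.9]
ft_force: [0.0, -0.3, 0.7]
finger_gap: 0.0426
```

Request:
apply_moves(plan=[[0,0,0,0],[0,0,0,0],[0,0,0,0],[0,0,0,0],[0,0,0,0]], gripper=-1, newtons=90)

```text
clock: 7.33
position: [0.4668, -0.176, 0.005]
tool_rot: [179.9, 0.0, 90.9]
ft_force: [-0.7, 0.2, 3.4]
finger_gap: 0.0156
```

```bash
python3 -c "
from h import *
to(.465,-.1765,.005,90.6)
snap('wrist','w2');snap('scene','s2')"
```

```text
at [ 0.4668 -0.176   0.005 ] [179.9372   0.0338  90.8843] gap 0.015594399419372377 F [-0.7128  0.1826  3.4469] t 7.3333 j6 60.74805443641826
units [-0.016  -0.0587 -0.0008  0.0474] dist mm 1.8240422468729862
```

View pics/w2.png

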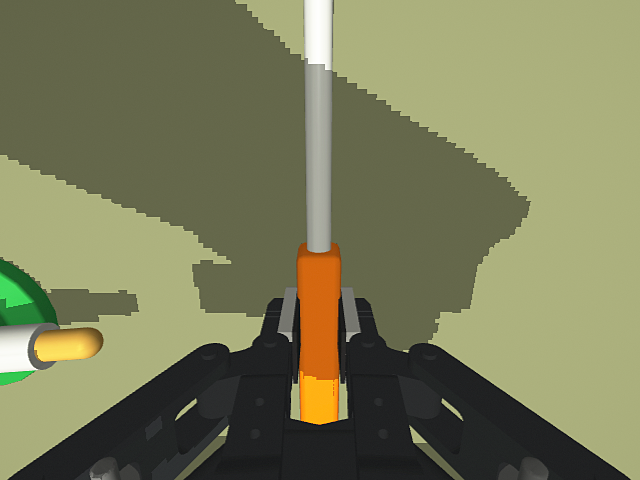

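View pics/s2.png

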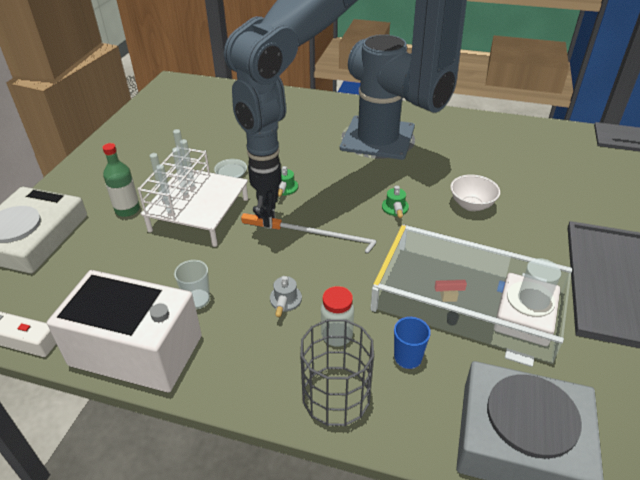

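```bash
python3 -c "
from h import *
t=cv2.imread('pics/s2.png');cv2.imwrite('pics/c6.png',cv2.resize(t[205:265,235:415],None,fx=4,fy=4,interpolation=cv2.INTER_CUBIC))"
```

```text
(no output)
```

View pics/c6.png

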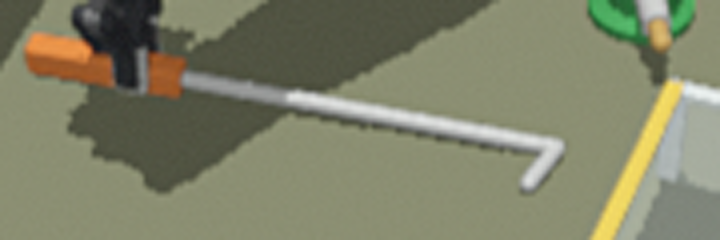

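```bash
cat >> h.py <<'E'
def hk(hx,hy,z=.005,tcp_yaw=None,H=None):
    # target hook (guard coords, m): rod along gy at guard angle
    h=fromg(hx,hy); a=np.radians(YG+OFF); c,s=np.cos(a),np.sin(a)
    tx=np.array([c,s]); ty=np.array([s,-c]); T=h-HT[0]*tx-HT[1]*ty
    to(T[0],T[1],z,YG+OFF); return T
YG=83.3; OFF=0; HT=(.26,0.)
E
python3 - <<'E'
from h import *
u,v=560,147; p=onz('s2',(u+.5)/4-.5+235,(v+.5)/4-.5+205,.005); print('hook',p,tog(*p[:2]))
T=np.array([.4668,-.176]); a=np.radians(90.88); d=p[:2]-T
print('HT',d@[np.cos(a),np.sin(a)],d@[np.sin(a),-np.cos(a)])
# rod yaw from t1 handle + hook
print(np.degrees(np.arctan2(p[1]+.1965,p[0]-.4654)))
E
```

```text
hook [0.4625 0.0843 0.005 ] [-0.0895 -0.0565]
HT 0.2603502961304974 -0.00029618805027811925
90.59059376355849
```

```bash
python3 -c "
from h import *
print(hk(-.065,-.045,.008)); print(fromg(-.095,0),fromg(.095,0))"
```

```text
at [ 0.4667 -0.176   0.005 ] [179.9381   0.0333  90.8816] gap 0.015420336569287582 F [-0.7877 -0.0439  5.2191] t 7.4333 j6 60.75149514444143
units [ 0.3594 -0.2907 -0.1012  1.2636] dist mm 14.196136891178767
[ 0.4579 -0.1653]
[0.4636 0.1411] [0.6524 0.1189]
```

Request:
apply_moves(plan=[[0.05,-0.05,-0.1,0.2],[0.15,-0.1,-0.17,0.5],[0.25,-0.2,-0.17,0.9],[0.36,-0.29,-0.17,1.26],[0.36,-0.29,-0.17,1.26]])

```text
clock: 7.85
position: [0.4558, -0.164, 0.0082]
tool_rot: [-179.8, -0.1, 83.3]
ft_force: [-0.9, -0.5, -1.7]
finger_gap: 0.0157
```

```bash
python3 -c "
from h import *
print(hk(-.065,.0,.008));snap('top','t3');snap('scene','s3')
t=cv2.imread('pics/t3.png');cv2.imwrite('pics/c7.png',cv2.resize(t[150:280,150:350],None,fx=4,fy=4))
t=cv2.imread('pics/s3.png');cv2.imwrite('pics/c8.png',cv2.resize(t[205:335,335:535],None,fx=4,fy=4))"
```

```text
at [ 0.4558 -0.164   0.0082] [-179.8401   -0.0583   83.2511] gap 0.01574530103109559 F [-0.9174 -0.4656 -1.6995] t 7.85 j6 69.02159750457348
units [ 1.4647  0.0713  0.0063 -0.0082] dist mm 43.9947603159965
[ 0.4631 -0.1206]
```

View pics/c7.png

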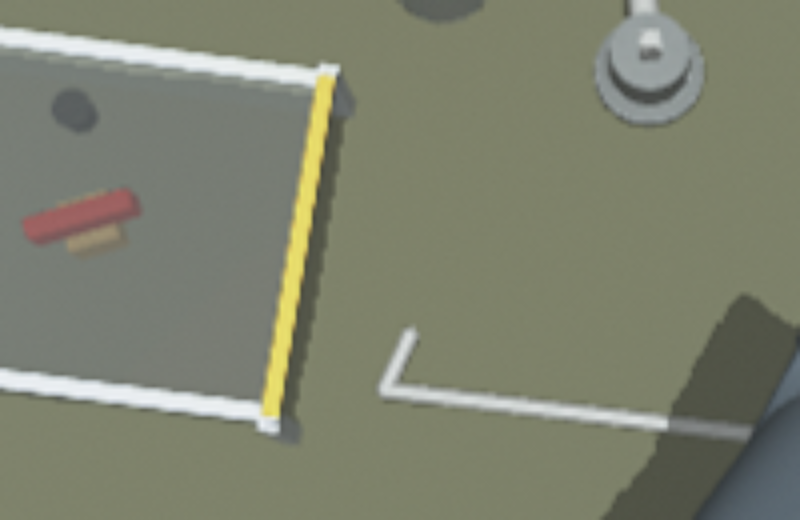

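View pics/c8.png

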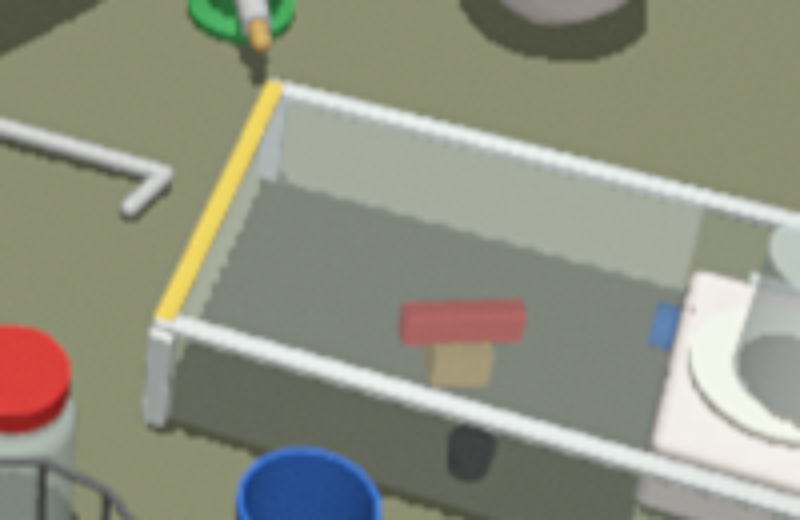

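```bash
python3 -c "
from h import *
f=lambda f_,u,v,ox,oy,z:onz(f_,(u+.5)/4-.5+ox,(v+.5)/4-.5+oy,z)
for p in (f('t3',386,391,150,150,.007),f('t3',411,332,150,150,.007),f('t3',748,434,150,150,.01),f('s3',168,173,335,205,.007),f('s3',128,211,335,205,.007)): print(p,tog(*p[:2]))
# guard floor corners / hub in both views
print('post foot s', f('s3',157,425,335,205,0), tog(*f('s3',157,425,335,205,0)[:2]))
print('inner corner near -x foot s', tog(*f('s3',268,180,335,205,0)[:2]))
b=onz('t3',150+97/4-.4,150+240/4-.4,.011);print('hub t',tog(*b[:2]));b=f('s3',461,365,335,205,.011);print('hub s',tog(*b[:2]))
hk(-.065,.0,.008)
hk(-.065,.178,.008)"
```

```text
[0.4841 0.0932 0.007 ] [-0.0691 -0.0452]
[0.5196 0.0794 0.007 ] [-0.0322 -0.0547]
[ 0.4596 -0.1208  0.01  ] [-0.0685 -0.2606]
[0.4854 0.0936 0.007 ] [-0.0679 -0.0446]
[0.5226 0.0781 0.007 ] [-0.0291 -0.0557]
post foot s [ 0.6676  0.1251 -0.    ] [0.1094 0.0079]
inner corner near -x foot s [-0.0914  0.0088]
hub t [-0.0011  0.1368]
hub s [0.0191 0.1442]
at [ 0.4567 -0.1647  0.0086] [-179.9216   -0.0178   83.3497] gap 0.015692935085414042 F [ 0.2504 -0.0099 -0.6198] t 7.95 j6 68.90358791825074
units [1.484  0.0432 0.0183 0.0083] dist mm 44.54257853757327
at [ 0.4567 -0.1647  0.0086] [-179.9216   -0.0178   83.3497] gap 0.015692935085414042 F [ 0.2504 -0.0099 -0.6198] t 7.95 j6 68.90358791825074
units [7.4175 0.0485 0.0183 0.0083] dist mm 222.53149754372433
```

Request:
apply_moves(plan=[[0.3,0.02,0,0],[0.9,0.05,0,0],[1.6,0.08,0,0],[2.3,0.1,0,0],[2.9,0.1,0,0]])

```text
clock: 8.37
position: [0.4706, -0.0774, 0.0092]
tool_rot: [-180.0, -0.0, 83.3]
ft_force: [0.7, 0.7, -2.3]
finger_gap: 0.0159
```

Request:
apply_moves(plan=[[0.5,0,0,0],[1.0,0,0,0],[1.5,0,0,0],[2.0,0,0,0],[2.4,0,0,0]])

```text
clock: 8.78
position: [0.4788, -0.0058, 0.0092]
tool_rot: [-180.0, -0.0, 83.4]
ft_force: [-0.2, -0.4, -1.5]
finger_gap: 0.0159
```

```bash
python3 -c "
from h import *
hk(-.063,.188,.008);snap('top','t4');snap('scene','s4')
t=cv2.imread('pics/t4.png');a=cv2.resize(t[140:270,60:260],None,fx=4,fy=4)
t=cv2.imread('pics/s4.png');b=cv2.resize(t[225:345,370:570],None,fx=4,fy=4)
cv2.imwrite('pics/c9.png',cv2.resize(np.vstack([a,b]),None,fx=.6,fy=.6,interpolation=cv2.INTER_AREA))"
```

```text
at [ 0.4788 -0.0058  0.0092] [-179.9838   -0.0354   83.38  ] gap 0.01587983123231926 F [-0.2383 -0.3933 -1.5086] t 8.7833 j6 87.86793865853187
units [ 2.405  -0.0033  0.0389  0.0133] dist mm 72.16073759002917
```

View pics/c9.png

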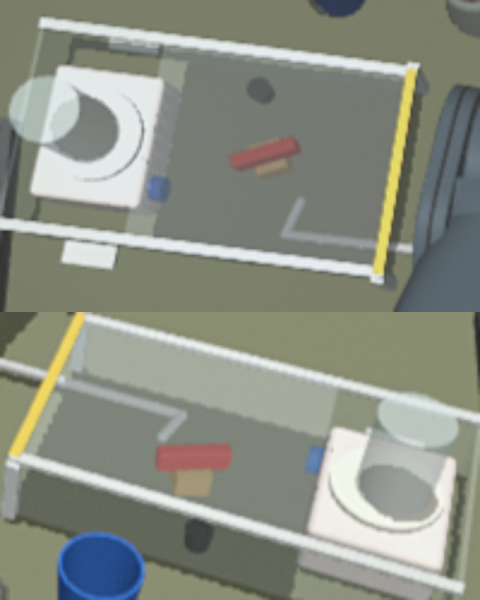

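The hook is inside at the near side, with its tooth about 15 mm clear of the hub. Continuing past the key.

Request:
apply_moves(plan=[[0.5,0,0,0],[1.0,0,0,0],[1.5,0,0,0],[2.0,0,0,0],[2.4,0,0,0]])

```text
clock: 9.3
position: [0.4872, 0.0647, 0.0092]
tool_rot: [-180.0, 0.0, 83.3]
ft_force: [-0.0, -0.7, -1.6]
finger_gap: 0.0157
```

```bash
python3 -c "
from h import *
hk(-.022,.188,.008);snap('top','t5');snap('scene','s5')
t=cv2.imread('pics/t5.png');a=cv2.resize(t[140:270,60:260],None,fx=4,fy=4)
t=cv2.imread('pics/s5.png');b=cv2.resize(t[225:345,370:570],None,fx=4,fy=4)
cv2.imwrite('pics/c10.png',cv2.resize(np.vstack([a,b]),None,fx=.6,fy=.6,interpolation=cv2.INTER_AREA))"
```

```text
at [0.4872 0.0647 0.0092] [-179.9885    0.0051   83.3203] gap 0.015667642872668947 F [-0.0169 -0.6501 -1.6151] t 9.3 j6 96.41869526850404
units [0.0381 1.3557 0.0395 0.0034] dist mm 40.704060918281144
```

View pics/c10.png

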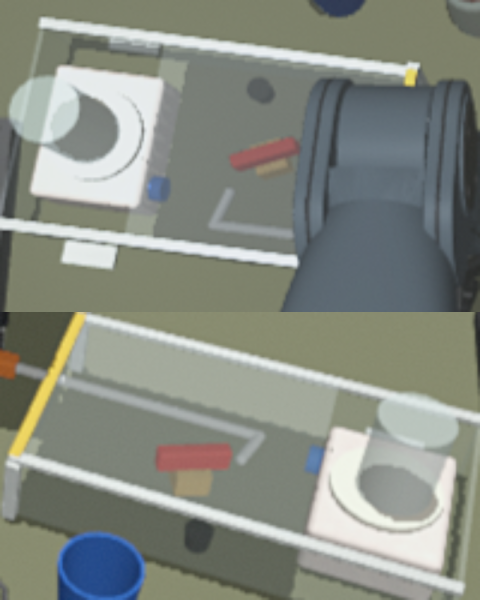

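Request:
apply_moves(plan=[[0,0.3,0,0],[0,0.6,0,0],[0,0.9,0,0],[0,1.2,0,0],[0,1.45,0,0]])

```text
clock: 9.82
position: [0.5321, 0.0581, 0.0094]
tool_rot: [179.9, 0.0, 83.3]
ft_force: [0.8, -0.4, -1.6]
finger_gap: 0.0155
```

```bash
python3 -c "
from h import *
hk(-.022,.16,.008);snap('top','t6');snap('scene','s6')
t=cv2.imread('pics/t6.png');a=cv2.resize(t[140:270,60:260],None,fx=4,fy=4)
t=cv2.imread('pics/s6.png');b=cv2.resize(t[225:345,370:570],None,fx=4,fy=4)
cv2.imwrite('pics/c11.png',cv2.resize(np.vstack([a,b]),None,fx=.6,fy=.6,interpolation=cv2.INTER_AREA))"
```

```text
at [0.5321 0.0581 0.0094] [179.9487   0.0037  83.2513] gap 0.015548319269803306 F [ 0.7618 -0.3985 -1.5741] t 9.8167 j6 95.80924654712574
units [-0.8534 -0.1541  0.0474 -0.0081] dist mm 26.05362948206433
```

View pics/c11.png

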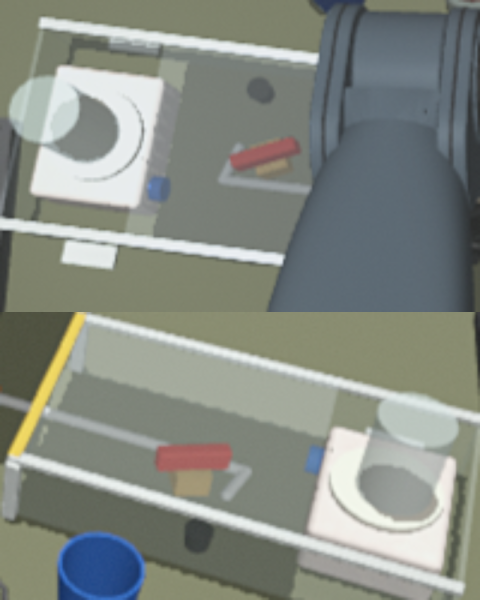

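Request:
apply_moves(plan=[[-0.1,0,0,0],[-0.25,0,0,0],[-0.45,0,0,0],[-0.65,0,0,0],[-0.9,0,0,0]])

```text
clock: 10.33
position: [0.5268, 0.0317, 0.0093]
tool_rot: [-180.0, -0.0, 83.3]
ft_force: [0.8, 0.9, -1.7]
finger_gap: 0.0157
```

Request:
apply_moves(plan=[[-0.25,0,0,0],[-0.5,0,0,0],[-0.75,0,0,0],[-1.0,0,0,0],[-1.2,0,0,0]])

```text
clock: 10.75
position: [0.5229, -0.0046, 0.0093]
tool_rot: [-180.0, 0.0, 83.3]
ft_force: [-0.1, 0.6, -1.6]
finger_gap: 0.0159
```

```bash
python3 -c "
from h import *
hk(-.022,.16,.008);snap('top','t7');snap('scene','s7')
t=cv2.imread('pics/t7.png');a=cv2.resize(t[140:270,60:260],None,fx=4,fy=4)
t=cv2.imread('pics/s7.png');b=cv2.resize(t[225:345,370:570],None,fx=4,fy=4)
cv2.imwrite('pics/c12.png',cv2.resize(np.vstack([a,b]),None,fx=.6,fy=.6,interpolation=cv2.INTER_AREA))"
```

```text
at [ 0.5229 -0.0046  0.0093] [-180.        0.0066   83.2913] gap 0.015877874520811575 F [-0.1073  0.6032 -1.5652] t 10.75 j6 88.8608457381498
units [ 1.2587 -0.0958  0.0449 -0.0015] dist mm 37.89306031962693
```

View pics/c12.png

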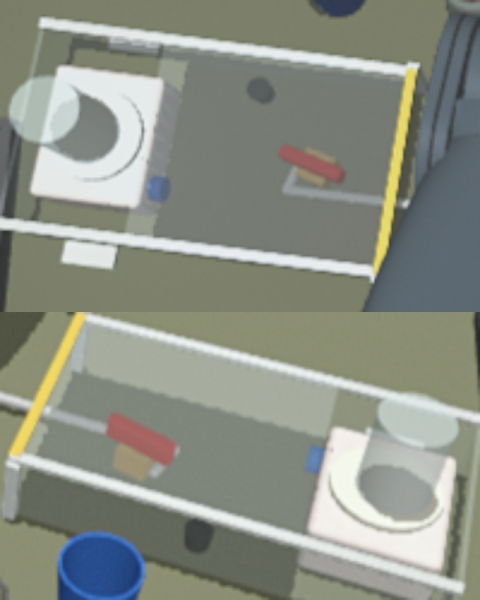

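Request:
apply_moves(plan=[[-0.3,0,0,0],[-0.6,0,0,0],[-0.9,0,0,0],[-1.2,0,0,0],[-1.5,0,0,0]])

```text
clock: 11.27
position: [0.5178, -0.0492, 0.0094]
tool_rot: [180.0, -0.0, 83.3]
ft_force: [-0.7, 1.2, -1.6]
finger_gap: 0.0156
```

Request:
apply_moves(plan=[[-0.3,0,0,0],[-0.6,0,0,0],[-0.9,0,0,0],[-1.2,0,0,0],[-1.5,0,0,0]])

```text
clock: 11.68
position: [0.5125, -0.0939, 0.0093]
tool_rot: [180.0, -0.0, 83.3]
ft_force: [0.7, 0.2, -0.9]
finger_gap: 0.0159
```

```bash
python3 -c "
from h import *
hk(-.022,.0,.008);snap('top','t8');snap('scene','s8')
t=cv2.imread('pics/t8.png');a=cv2.resize(t[140:270,120:320],None,fx=4,fy=4)
t=cv2.imread('pics/s8.png');b=cv2.resize(t[225:345,320:520],None,fx=4,fy=4)
cv2.imwrite('pics/c13.png',cv2.resize(np.vstack([a,b]),None,fx=.6,fy=.6,interpolation=cv2.INTER_AREA))"
```

```text
at [ 0.5125 -0.0939  0.0093] [179.9969  -0.001   83.3109] gap 0.015874844365406322 F [ 0.6789  0.1693 -0.9178] t 11.6833 j6 78.92524896481076
units [-1.0762 -0.0984  0.0443  0.0018] dist mm 32.44925077348426
```

View pics/c13.png

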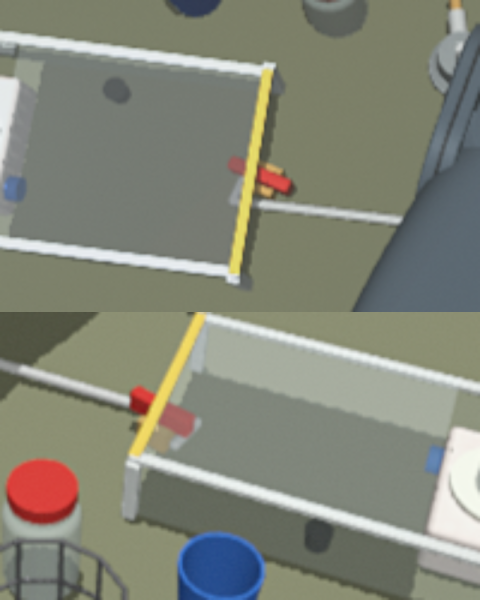

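Request:
apply_moves(plan=[[-0.35,0,0,0],[-0.7,0,0,0],[-1.05,0,0,0],[-1.4,0,0,0],[-1.75,0,0,0]])

```text
clock: 12.2
position: [0.5064, -0.1463, 0.0093]
tool_rot: [180.0, 0.0, 83.3]
ft_force: [0.8, 0.4, -1.4]
finger_gap: 0.0156
```

Request:
apply_moves(plan=[[-0.35,0,0,0],[-0.7,0,0,0],[-1.05,0,0,0],[-1.4,0,0,0],[-1.65,0,0,0]])

```text
clock: 12.62
position: [0.5006, -0.1957, 0.0093]
tool_rot: [180.0, 0.0, 83.3]
ft_force: [0.8, 1.3, -1.6]
finger_gap: 0.0156
```

```bash
python3 -c "
from h import *
hk(-.022,-.07,.008);snap('top','t9');snap('scene','s9')
t=cv2.imread('pics/t9.png');a=cv2.resize(t[140:270,200:400],None,fx=4,fy=4)
t=cv2.imread('pics/s9.png');b=cv2.resize(t[205:325,270:470],None,fx=4,fy=4)
cv2.imwrite('pics/c14.png',cv2.resize(np.vstack([a,b]),None,fx=.6,fy=.6,interpolation=cv2.INTER_AREA))"
```

```text
at [ 0.5006 -0.1957  0.0093] [179.9956   0.0181  83.2771] gap 0.015558697677002657 F [ 0.8289  1.2703 -1.5514] t 12.6167 j6 68.22770817519157
units [ 0.0065 -0.1     0.0445 -0.0038] dist mm 3.2893789216518172
```

View pics/c14.png

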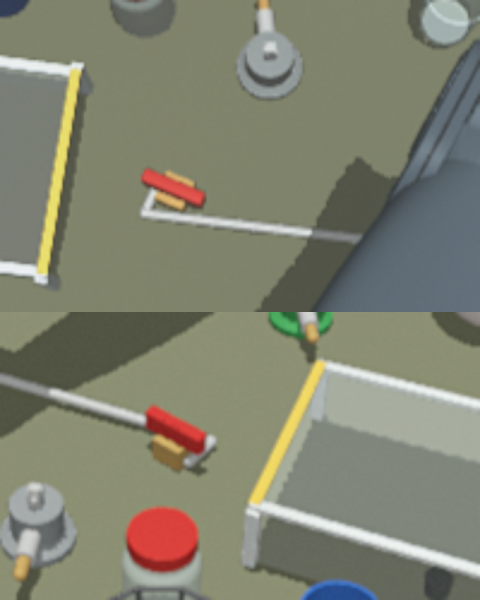

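Request:
apply_moves(plan=[[0.2,0,0,0],[0.4,0,0,0],[0.5,-0.3,0,0],[0.5,-0.8,0,0],[0.5,-1.3,0,0]])

```text
clock: 13.13
position: [0.4636, -0.1733, 0.0093]
tool_rot: [-180.0, -0.0, 83.5]
ft_force: [-0.5, -1.2, -1.8]
finger_gap: 0.0159
```

Request:
apply_moves(plan=[[0,-0.4,0,0],[0,-0.7,0,0],[0,-0.7,0.1,0],[0,-0.7,0.18,0],[0,-0.7,0.18,0]])

```text
clock: 13.55
position: [0.4429, -0.1717, 0.0049]
tool_rot: [-180.0, -0.0, 83.4]
ft_force: [-4.3, 1.9, 6.4]
finger_gap: 0.0155
```

```bash
python3 -c "
from h import *
hk(-.022,-.07,.004);snap('top','t10');snap('scene','s10')
t=cv2.imread('pics/t10.png');a=cv2.resize(t[140:270,200:400],None,fx=4,fy=4)
t=cv2.imread('pics/s10.png');b=cv2.resize(t[205:325,270:470],None,fx=4,fy=4)
cv2.imwrite('pics/c15.png',cv2.resize(np.vstack([a,b]),None,fx=.6,fy=.6,interpolation=cv2.INTER_AREA))"
```

```text
at [ 0.4429 -0.1717  0.0049] [-179.964    -0.0356   83.3607] gap 0.015489838086520193 F [-4.3486  1.9441  6.3873] t 13.55 j6 67.33718118039359
units [-0.5656  1.9032  0.0315  0.0101] dist mm 59.57265357948111
```

View pics/c15.png

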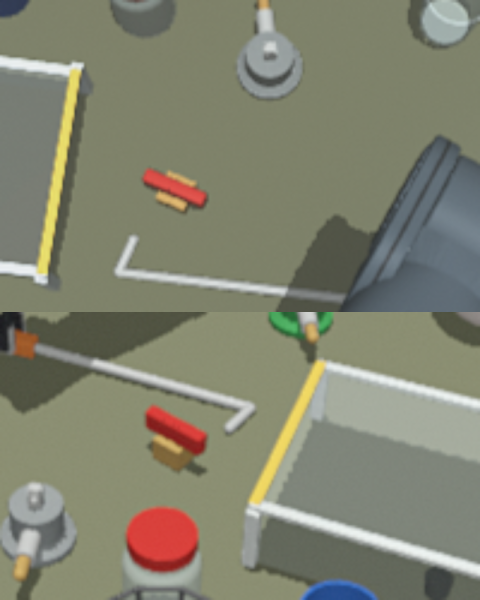

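The key stands upright in the open and the rod is free of it and on the bench. Release the rod.

Request:
apply_moves(plan=[[0,0,0,0],[0,0,0,0],[0,0,-0.1,0],[0,0,-0.8,0],[0,0,-1.8,0]], gripper=0)

```text
clock: 14.07
position: [0.4405, -0.1709, 0.0552]
tool_rot: [-179.6, -0.2, 83.3]
ft_force: [1.4, 0.5, -0.1]
finger_gap: 0.0427
```

Request:
apply_moves(plan=[[0,0,-1,0],[0,0,-2,0],[0,0,-2.8,0],[0,0,-2.8,0],[0,0,-2.8,0]])

```text
clock: 14.48
position: [0.4448, -0.1733, 0.1443]
tool_rot: [179.7, 0.1, 83.3]
ft_force: [-0.3, 0.9, 0.7]
finger_gap: 0.043
```

```bash
cat > key.py <<'E'
from h import *
def red(fn,box,z):
    t=cv2.imread(f'pics/{fn}.png').astype(int); m=((t[:,:,2]-t[:,:,1]>70)&(t[:,:,2]-t[:,:,0]>70)).astype(np.uint8)
    x0,y0,x1,y1=box; o=np.zeros_like(m);o[y0:y1,x0:x1]=m[y0:y1,x0:x1]
    c=max(cv2.findContours(o,0,1)[0],key=cv2.contourArea); r=cv2.minAreaRect(c); b=cv2.boxPoints(r)
    print(fn,r); P=[onz(fn,*p,z) for p in b]
    for p in P: print(p)
    M=onz(fn,*r[0],z); print('mid',M)
    e=[P[1]-P[0],P[2]-P[1]]; e=max(e,key=np.linalg.norm); print('len',np.linalg.norm(e),'ang',np.degrees(np.arctan2(e[1],e[0]))%180)
    return M
E
python3 -c "
from key import *
red('t10',(225,200,300,240),.044)
red('s10',(300,245,365,285),.036)
to(.5,0,.15,83)"
```

```text
t10 ((272.26727294921875, 217.54310607910156), (26.917823791503906, 5.777483940124512), 23.198589324951172)
[0.555  0.0612 0.044 ]
[0.5676 0.0563 0.044 ]
[ 0.5431 -0.0012  0.044 ]
[0.5306 0.0038 0.044 ]
mid [0.549 0.03  0.044]
len 0.06248479262937102 ang 66.94736324100438
s10 ((342.78302001953125, 253.49057006835938), (27.875904083251953, 9.615729331970215), 29.05460548400879)
[ 0.555  -0.0034  0.036 ]
[ 0.5254 -0.0005  0.036 ]
[0.5538 0.0625 0.036 ]
[0.5822 0.0587 0.036 ]
mid [0.5544 0.0297 0.036 ]
len 0.06908188377091466 ang 65.7069099361262
at [ 0.4448 -0.1733  0.1443] [179.7133   0.1114  83.3205] gap 0.0429608643576393 F [-0.3097  0.8822  0.7166] t 14.4833 j6 67.32601387904045
units [ 5.9526  1.1568 -0.1914  0.0534] dist mm 182.0087063546924
```

```bash
python3 -c "
from h import *
to(.550,.030,.14,67)"
```

```text
at [ 0.4448 -0.1733  0.1443] [179.7133   0.1114  83.3205] gap 0.0429608643576393 F [-0.3097  0.8822  0.7166] t 14.4833 j6 67.32601387904045
units [7.1396 2.6959 0.1419 2.7201] dist mm 228.98938275511514
```

Request:
apply_moves(plan=[[1.2,0.45,0.1,0.55],[2.4,0.9,0.1,1.1],[3.6,1.35,0.1,1.65],[4.8,1.8,0.1,2.2],[6.0,2.25,0.14,2.72]])

```text
clock: 14.9
position: [0.5307, 0.0003, 0.1359]
tool_rot: [-179.9, 0.0, 66.8]
ft_force: [0.6, -0.8, 0.6]
finger_gap: 0.0426
```

Request:
apply_moves(plan=[[0.5,0.4,0,0],[0.78,0.71,0,0],[0.78,0.71,0,0],[0.78,0.71,0,0],[0.78,0.71,0,0]])

```text
clock: 15.32
position: [0.5584, 0.0114, 0.1363]
tool_rot: [-179.8, 0.1, 67.0]
ft_force: [0.4, -1.0, 0.3]
finger_gap: 0.0428
```

```bash
python3 -c "
from key import *
snap('wrist','w3')
to(.550,.030,.026,67)
print(proj('w3',[.55,.03,.044]))
red('w3',(150,100,500,330),.044)"
```

```text
at [0.5585 0.0112 0.1368] [-179.8867    0.046    66.9477] gap 0.04263225582809262 F [-0.0665 -0.5748 -0.5003] t 15.3667 j6 107.32973923793303
units [ 0.4652 -0.5063  3.6932 -0.0087] dist mm 112.7011399731334
[298.0092 217.4185]
w3 ((299.2085876464844, 212.0081024169922), (92.26995849609375, 20.742000579833984), 88.40885925292969)
[0.558  0.0646 0.044 ]
[0.5707 0.0596 0.044 ]
[ 0.5461 -0.0011  0.044 ]
[0.5323 0.0043 0.044 ]
mid [0.5523 0.0332 0.044 ]
len 0.06548856325256296 ang 67.94485487155926
```

View pics/w3.png

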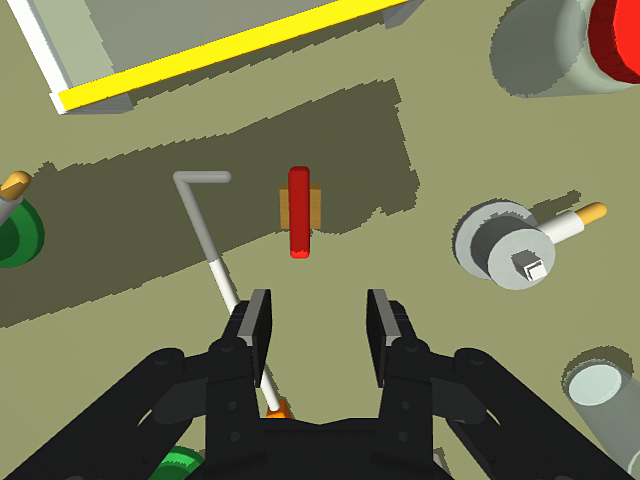

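```bash
python3 -c "
from h import *
to(.551,.0315,.025,67.7)"
```

```text
at [0.5585 0.0112 0.1368] [-179.8867    0.046    66.9477] gap 0.04263225582809262 F [-0.0665 -0.5748 -0.5003] t 15.3667 j6 107.32973923793303
units [ 0.5243 -0.4952  3.7266 -0.1254] dist mm 113.87159072181336
```

Request:
apply_moves(plan=[[0.3,-0.3,0.3,-0.12],[0.52,-0.5,1.0,-0.12],[0.52,-0.5,1.8,-0.12],[0.52,-0.5,2.2,-0.12],[0.52,-0.5,2.2,-0.12]])

```text
clock: 15.78
position: [0.5483, 0.0315, 0.0678]
tool_rot: [-179.6, 0.2, 67.7]
ft_force: [-0.5, 0.8, -1.5]
finger_gap: 0.0425
```

```bash
python3 -c "
from key import *
to(.551,.0315,.025,67.7)
snap('wrist','w4')
to(.551,.0315,.025,67.7)
red('w4',(150,50,500,330),.044)"
```

```text
at [0.5483 0.0315 0.0678] [-179.5885    0.1501   67.6574] gap 0.042536797978614226 F [-0.4532  0.7992 -1.4887] t 15.7833 j6 108.63867702955737
units [ 0.0347  0.0826  1.4268 -0.0071] dist mm 42.8878819125004
at [0.5498 0.0314 0.0699] [-179.7615    0.0896   67.6538] gap 0.0427091145358846 F [-0.7713  0.1784 -0.3523] t 15.8333 j6 108.63929697995478
units [ 0.0194  0.0359  1.4956 -0.0077] dist mm 44.88435964786717
w4 ((325.5, 270.5), (117.0, 27.0), 90.0)
[0.5587 0.0669 0.044 ]
[0.5708 0.062  0.044 ]
[0.5467 0.0005 0.044 ]
[0.5331 0.006  0.044 ]
mid [0.5531 0.0356 0.044 ]
len 0.06603420949109996 ang 68.62807811205347
```

View pics/w4.png

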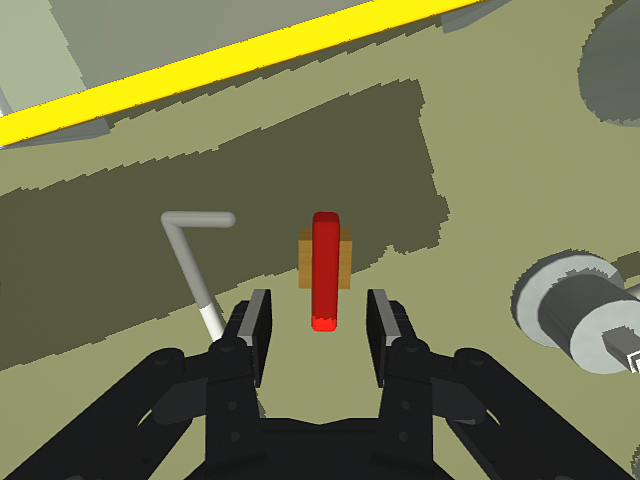

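```bash
python3 -c "
from key import *
to(.551,.0315,.025,67.7)
t=cv2.imread('pics/w3.png');cv2.imwrite('pics/c16.png',np.hstack([cv2.resize(t[150:280,250:350],None,fx=4,fy=4),cv2.resize(t[190:320,450:550],None,fx=4,fy=4)]))
print(proj('w3',[.684,-.0605,.065]),proj('w3',[.684,-.0605,.045]))
print(proj('t10',[.5535,.036,.044]),proj('s10',[.5535,.036,.044]))"
```

```text
at [0.5498 0.0314 0.0699] [-179.7615    0.0896   67.6538] gap 0.0427091145358846 F [-0.7713  0.1784 -0.3523] t 15.8333 j6 108.63929697995478
units [ 0.0194  0.0359  1.4956 -0.0077] dist mm 44.88435964786717
[538.1679 271.3219] [521.8471 259.3288]
[269.691  215.6262] [345.7212 251.0934]
```

View pics/c16.png

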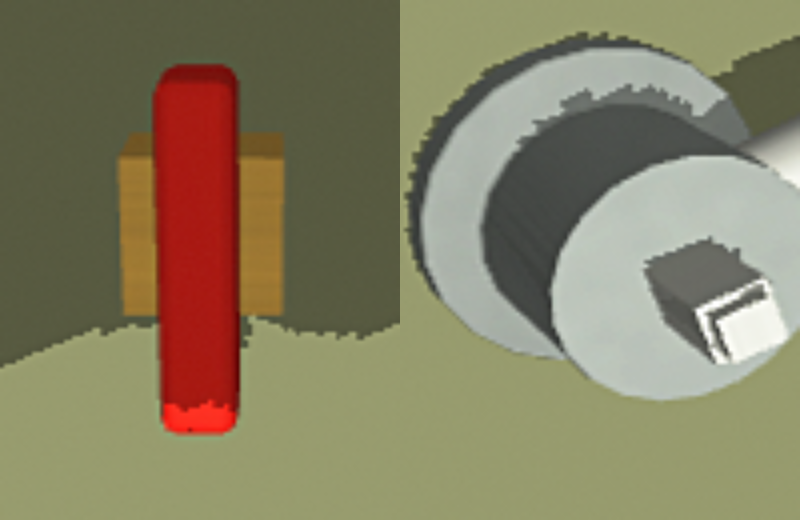

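```bash
python3 -c "
from key import *
f=lambda u,v,z:onz('w3',(u+.5)/4-.5+250,(v+.5)/4-.5+150,z)
print('bar',f(197,(80+432)/2,.044),'hub',f(202,234,.022), f(202,152,.022),f(202,316,.022))
print('sp',onz('w3',537,271.2,.065))
a=np.radians(67.7);M=f(202,234,.022)
to(M[0],M[1],.025,67.7)"
```

```text
bar [0.5517 0.0322 0.044 ] hub [0.5506 0.0305 0.022 ] [0.5569 0.0447 0.022 ] [0.544  0.0159 0.022 ]
sp [ 0.6833 -0.0601  0.065 ]
at [0.5498 0.0314 0.0699] [-179.7615    0.0896   67.6538] gap 0.0427091145358846 F [-0.7713  0.1784 -0.3523] t 15.8333 j6 108.63929697995478
units [-0.0155  0.0348  1.4956 -0.0077] dist mm 44.882251584646546
```

Request:
apply_moves(plan=[[0,0.03,0.5,0],[0,0.03,1.0,0],[0,0.03,1.3,0],[0,0.03,1.48,0],[0,0.03,1.48,0]])

```text
clock: 16.25
position: [0.5522, 0.0313, 0.0268]
tool_rot: [-179.9, 0.0, 67.7]
ft_force: [-1.1, -0.4, 0.1]
finger_gap: 0.0425
```

```bash
python3 -c "
from key import *
to(.551,.031,.025,67.7)"
```

```text
at [0.5522 0.0313 0.0268] [-179.9255    0.0283   67.6871] gap 0.04253100377792043 F [-1.126  -0.3829  0.1039] t 16.25 j6 108.61473332477509
units [-0.0255 -0.033   0.0589 -0.0022] dist mm 2.1648043941500914
```

Request:
apply_moves(plan=[[-0.02,-0.03,0.05,0],[-0.02,-0.03,0.05,0],[-0.02,-0.03,0.05,0],[-0.02,-0.03,0.05,0],[-0.02,-0.03,0.05,0]], gripper=-1, newtons=90)

```text
clock: 16.67
position: [0.5524, 0.0314, 0.0269]
tool_rot: [179.9, -0.0, 67.7]
ft_force: [-0.5, -0.4, 2.7]
finger_gap: 0.0119
```

```bash
python3 -c "
from key import *
to(.551,.031,.025,67.7)
snap('wrist','w5');to(.551,.031,.025,67.7)"
```

```text
at [0.5524 0.0314 0.0269] [179.9033  -0.0278  67.7239] gap 0.011896131808280168 F [-0.5442 -0.4367  2.7388] t 16.6667 j6 108.58324311194657
units [-0.0293 -0.0401  0.0629  0.004 ] dist mm 2.4045558541515812
at [0.5524 0.0314 0.0269] [179.9041  -0.0281  67.7219] gap 0.011469125328764528 F [-0.5855 -0.1069  3.0276] t 16.7167 j6 108.5853130724426
units [-0.0294 -0.0399  0.0636  0.0037] dist mm 2.417365206166593
```

View pics/w5.png

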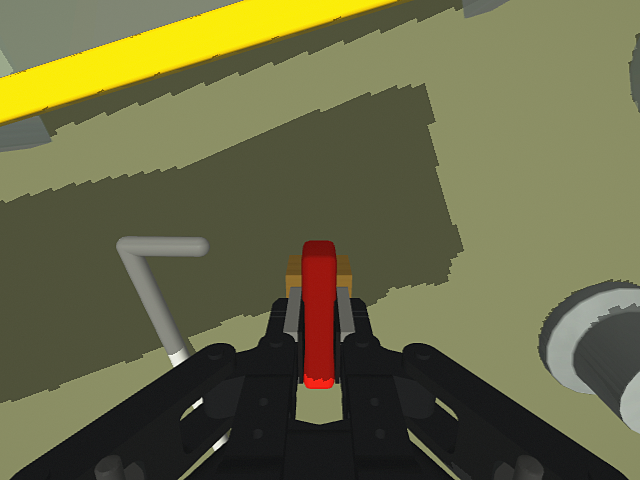

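```bash
python3 -c "
from key import *
t=cv2.imread('pics/w5.png');cv2.imwrite('pics/c17.png',cv2.resize(t[230:400,260:380],None,fx=4,fy=4))
"
```

```text
(no output)
```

View pics/c17.png

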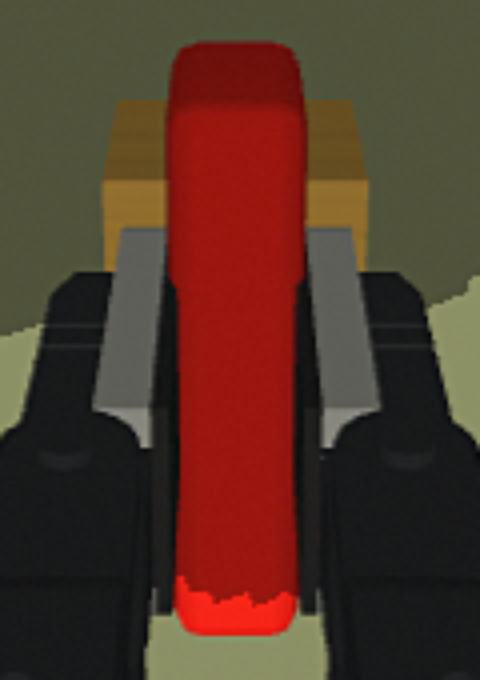

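```bash
python3 -c "
from key import *
T=np.array([.5524,.0314]);a=np.radians(67.72);tx=np.array([np.cos(a),np.sin(a)]);ty=np.array([np.sin(a),-np.cos(a)])
f=lambda u,v,z:(lambda d:np.array([d@tx,d@ty])*1e3)(onz('w5',(u+.5)/4-.5+260,(v+.5)/4-.5+230,z)[:2]-T)
print(f(235,101,.044),f(236,633,.044),f(236,180,.022),'x edges',f(104,180,.022),f(368,180,.022))
print('valve yaw',np.degrees(np.arctan2(-.0545+.0605,.7476-.684)))
"
```

```text
[31.1786 -0.527 ] [-31.6319  -0.5327] [12.3956 -0.4338] x edges [ 12.4293 -15.4892] [12.3619 14.626 ]
valve yaw 5.389311759973408
```

Request:
apply_moves(plan=[[0,0,-0.3,0],[0,0,-1.0,0],[0,0,-2.0,0],[0,0,-2.9,0],[0,0,-3.4,0]])

```text
clock: 17.13
position: [0.5531, 0.0314, 0.1316]
tool_rot: [179.8, -0.1, 67.7]
ft_force: [0.7, -0.5, -1.1]
finger_gap: 0.0117
```

```bash
python3 -c "
from key import *
to(.684,-.0605,.125,95.4)"
```

```text
at [0.5531 0.0314 0.1316] [179.7649  -0.0819  67.7235] gap 0.011739948004088587 F [ 0.7449 -0.4589 -1.1196] t 17.1333 j6 108.58582475509817
units [-1.1795  5.1999  0.2199 -4.6127] dist mm 160.09548639735783
```

Request:
apply_moves(plan=[[-0.15,0.6,0,-0.5],[-0.35,1.5,0,-1.3],[-0.55,2.5,0,-2.2],[-0.8,3.5,0.1,-3.1],[-1.0,4.4,0.1,-4.0]])

```text
clock: 17.55
position: [0.6633, -0.0474, 0.1243]
tool_rot: [-180.0, 0.0, 92.0]
ft_force: [0.2, 0.2, -1.8]
finger_gap: 0.0115
```

Request:
apply_moves(plan=[[0,0,0,-0.3],[0,0,0,-0.6],[0,0,0,-0.6],[0,0,0,-0.6],[0,0,0,-0.6]])

```text
clock: 17.97
position: [0.6623, -0.0462, 0.1249]
tool_rot: [-180.0, -0.0, 95.3]
ft_force: [1.0, 0.3, -0.7]
finger_gap: 0.0118
```

```bash
python3 -c "
from key import *
to(.684,-.0605,.115,95.4);snap('wrist','w6');snap('scene','s6b');snap('top','t6b');to(.684,-.0605,.115,95.4)
t=cv2.imread('pics/s6b.png');cv2.imwrite('pics/c18.png',cv2.resize(t[200:330,215:365],None,fx=4,fy=4))"
```

```text
at [ 0.6623 -0.0462  0.1249] [-179.9897   -0.0021   95.296 ] gap 0.011773341215096435 F [ 0.9726  0.3288 -0.6929] t 17.9667 j6 74.93022600041486
units [-0.5416  0.6778  0.3309 -0.0173] dist mm 27.857513103158464
at [ 0.6623 -0.0461  0.1252] [179.9844   0.0067  95.3256] gap 0.011368547967836967 F [-0.4896 -0.0828 -0.4492] t 18.1167 j6 74.90848450710395
units [-0.5444  0.6762  0.3388 -0.0124] dist mm 27.955803780980872
```

View pics/w6.png

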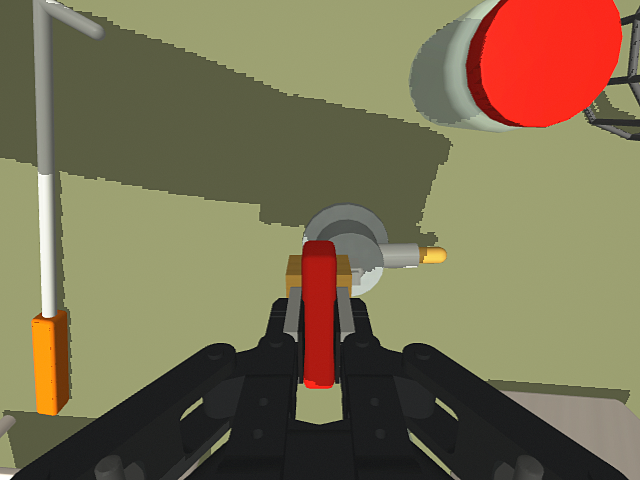

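View pics/c18.png

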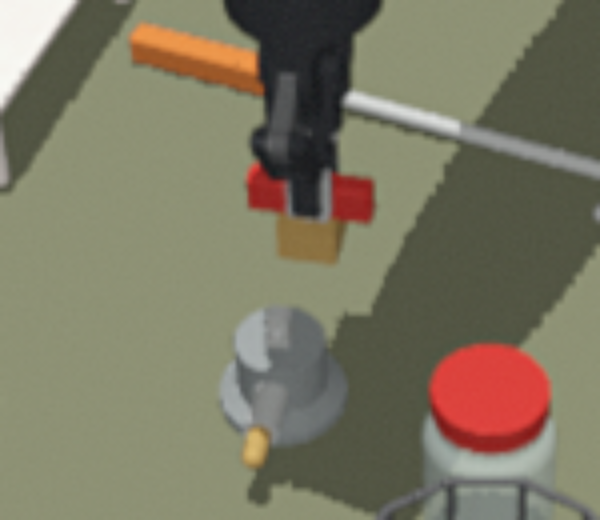

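```bash
python3 -c "
from key import *
to(.6836,-.0596,.112,95.4)"
```

```text
at [ 0.6623 -0.0461  0.1252] [179.9844   0.0067  95.3256] gap 0.011368547967836967 F [-0.4896 -0.0828 -0.4492] t 18.1167 j6 74.90848450710395
units [-0.5133  0.6657  0.4388 -0.0124] dist mm 28.447021432830613
```

Request:
apply_moves(plan=[[-0.2,0.25,0,0],[-0.4,0.5,0.2,0],[-0.51,0.67,0.44,0],[-0.51,0.67,0.44,0],[-0.51,0.67,0.44,0]])

```text
clock: 18.53
position: [0.6831, -0.0598, 0.1097]
tool_rot: [-179.8, -0.1, 95.3]
ft_force: [-0.7, 0.7, -1.0]
finger_gap: 0.0119
```

```bash
python3 -c "
from key import *
to(.6836,-.0596,.112,95.4);snap('wrist','w7');snap('scene','s7b');snap('top','t7b');to(.6836,-.0596,.112,95.4)
t=cv2.imread('pics/s7b.png');a=cv2.resize(t[230:320,245:325],None,fx=6,fy=6,interpolation=2)
t=cv2.imread('pics/t7b.png');b=cv2.resize(t[130:190,280:350],None,fx=4,fy=4)
cv2.imwrite('pics/c19.png',a);cv2.imwrite('pics/c20.png',b)"
```

```text
at [ 0.6831 -0.0598  0.1097] [-179.8226   -0.058    95.2952] gap 0.011915245813656297 F [-0.6623  0.6851 -0.9586] t 18.5333 j6 74.09980171741275
units [ 0.0047  0.0181 -0.075  -0.0175] dist mm 2.3189589337497325
at [ 0.6836 -0.0596  0.1115] [-179.9716   -0.0163   95.3228] gap 0.011846534786950936 F [-0.5688  1.4114 -0.8967] t 18.6833 j6 74.09723827340132
units [-0.0002 -0.0012 -0.016  -0.0129] dist mm 0.4804849810190552
```

View pics/w7.png

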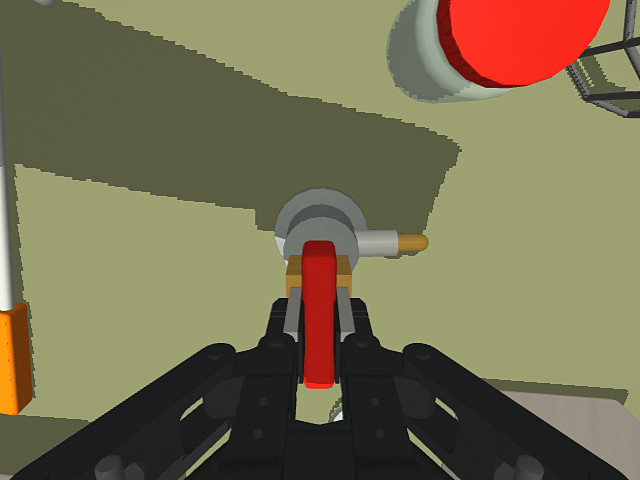

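View pics/c19.png

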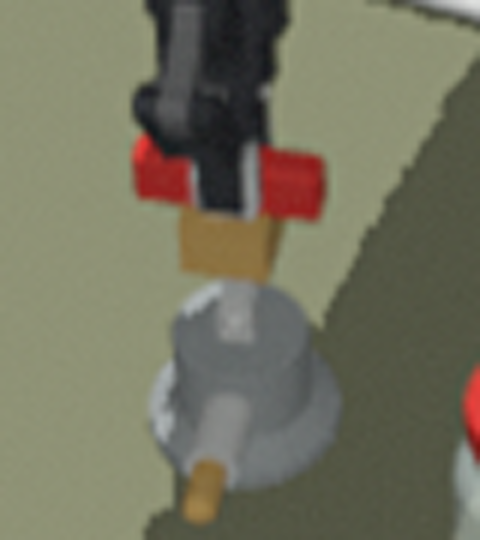

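View pics/c20.png

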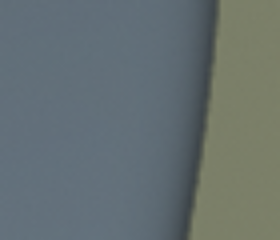

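```bash
python3 -c "
from key import *
g=lambda P:(proj('s7b',P)-[245,230]+.5)*6-.5
a=np.radians(95.3);tx=np.array([np.cos(a),np.sin(a),0]);ty=np.array([np.sin(a),-np.cos(a),0])
T=np.array([.6836,-.0596,.0846])-.0008*tx
for sx,sy in((-1,1),(1,1),(1,-1)): print('hub bottom',g(T+15e-3*(sx*tx+sy*ty)),'top',g(T+15e-3*(sx*tx+sy*ty)+[0,0,.022]))
for sx in(-1,1): print('bar top/bot end +y side',g(T+32e-3*sx*tx+7e-3*ty+[0,0,.044]),g(T+32e-3*sx*tx+7e-3*ty+[0,0,.022]))
S=np.array([.6836,-.0604,0]);
print('sp top',g(S+[0,0,.065]),'base',g(S+6e-3*ty+[0,0,.045]))
for k in (-1,1): print('turret L/R',g(S+24e-3*k*tx+[0,0,.045]),'flange',g(S+34e-3*k*tx+[0,0,.003]))
"
```

```text
hub bottom [185.7866 269.3609] top [181.9231 222.6744]
hub bottom [273.0949 280.9034] top [270.3562 234.1674]
hub bottom [292.7148 218.4371] top [290.2815 171.8242]
bar top/bot end +y side [133.7294 151.6972] [138.2354 199.5433]
bar top/bot end +y side [323.8711 175.8102] [325.9401 223.7787]
sp top [242.4523 284.1217] base [241.1852 337.1157]
turret L/R [177.737 315.523] flange [157.4685 393.7617]
turret L/R [313.0522 333.7221] flange [344.7619 419.6882]
```

Measured relative to each other, hub and spindle agree to within about 1 mm in the scene view. Both sit about 4–5 px (crop scale) from prediction in the same direction. Lowering onto the spindle tip.

Request:
apply_moves(plan=[[0,0.02,0.2,0],[0,0.02,0.4,0],[0,0.02,0.6,0],[0,0.02,0.75,0],[0,0.02,0.85,0]])

```text
clock: 19.1
position: [0.6837, -0.0595, 0.0846]
tool_rot: [-179.9, -0.0, 95.3]
ft_force: [-0.4, 0.5, 2.3]
finger_gap: 0.0118
```

```bash
python3 -c "
from key import *
to(.6836,-.0596,.072,95.4)"
```

```text
at [ 0.6837 -0.0595  0.0846] [-179.8834   -0.0346   95.3221] gap 0.011812632929239788 F [-0.4006  0.524   2.2567] t 19.1 j6 74.10763559887337
units [-0.0026 -0.0027  0.4201 -0.013 ] dist mm 12.60245794456311
```

Request:
apply_moves(plan=[[0,0,0.1,0],[0,0,0.18,0],[0,0,0.25,0],[0,0,0.32,0],[0,0,0.38,0]])

```text
clock: 19.52
position: [0.6855, -0.06, 0.0778]
tool_rot: [179.8, 0.1, 95.3]
ft_force: [-1.5, -0.2, 4.4]
finger_gap: 0.0119
```

```bash
python3 -c "
from key import *
to(.6836,-.0596,.072,95.4)"
```

```text
at [ 0.6855 -0.06    0.0778] [179.8051   0.0772  95.319 ] gap 0.011915783557491778 F [-1.4688 -0.1989  4.3832] t 19.5167 j6 74.10569132049947
units [ 0.0204 -0.0614  0.1936 -0.0135] dist mm 6.125243499995997
```

Request:
apply_moves(plan=[[0,0,0.08,0],[0,0,0.14,0],[0,0,0.2,0],[0,0,0.25,0],[0,0,0.25,0]])

```text
clock: 19.93
position: [0.6849, -0.0599, 0.0719]
tool_rot: [179.8, 0.1, 95.3]
ft_force: [-5.6, 1.1, 14.8]
finger_gap: 0.0115
```

```bash
python3 -c "
from key import *
to(.6836,-.0596,.072,95.4)"
```

```text
at [ 0.6849 -0.0599  0.0719] [179.8401   0.0697  95.3212] gap 0.011510245058675147 F [-5.6055  1.1206 14.8391] t 19.9333 j6 74.1058442572274
units [ 0.0145 -0.0424 -0.0031 -0.0131] dist mm 1.3488572808885804
```

Request:
apply_moves(plan=[[0,0,0.05,0],[0,0,0.1,0],[0,0,0.15,0],[0,0,0.15,0],[0,0,0.15,0]])

```text
clock: 20.35
position: [0.6849, -0.0599, 0.0718]
tool_rot: [179.7, 0.1, 95.3]
ft_force: [-11.4, 1.3, 27.0]
finger_gap: 0.0117
```

```bash
python3 -c "
from key import *
to(.6836,-.0596,.072,95.4);snap('scene','s8b')
t=cv2.imread('pics/s8b.png');a=cv2.resize(t[230:320,245:325],None,fx=6,fy=6,interpolation=2)
cv2.imwrite('pics/c21.png',a)"
```

```text
at [ 0.6849 -0.0599  0.0718] [179.7328   0.1151  95.323 ] gap 0.011670979400198974 F [-11.4429   1.3169  26.9515] t 20.35 j6 74.10882923915239
units [ 0.0155 -0.0435 -0.0066 -0.0128] dist mm 1.3989658162538843
```

View pics/c21.png

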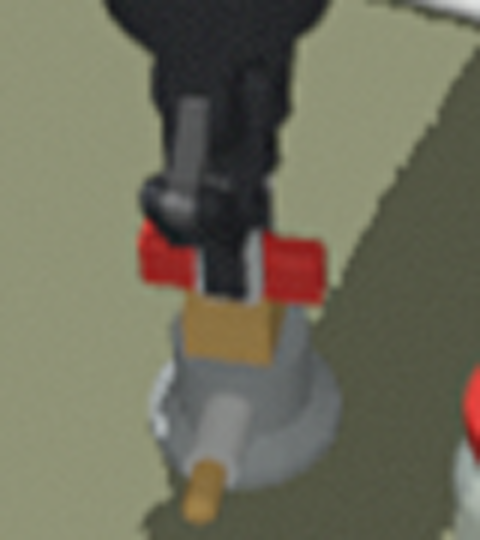

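The stop is rigid at the expected height (TCP 71.8 mm, so the key is at 45 mm), and the hub rests on the turret top. Relieve the push, release and lift away.

Request:
apply_moves(plan=[[0,0,-0.15,0],[0,0,-0.3,0],[0,0,-0.35,0],[0,0,-0.35,0],[0,0,-0.35,0]])

```text
clock: 20.82
position: [0.6842, -0.0597, 0.0721]
tool_rot: [-179.9, -0.0, 95.3]
ft_force: [-0.4, 0.4, -0.5]
finger_gap: 0.012
```

Request:
apply_moves(plan=[[0,0,0,0],[0,0,0,0],[0,0,0,0],[0,0,0,0],[0,0,-0.05,0]], gripper=0)

```text
clock: 21.23
position: [0.6842, -0.0596, 0.0742]
tool_rot: [-179.9, -0.0, 95.3]
ft_force: [0.0, -0.1, 0.1]
finger_gap: 0.0426
```

Request:
apply_moves(plan=[[0,0,-0.4,0],[0,0,-1.0,0],[0,0,-1.8,0],[0,0,-2.6,0],[0,0,-3.4,0]])

```text
clock: 21.65
position: [0.6844, -0.0597, 0.1789]
tool_rot: [180.0, 0.0, 95.3]
ft_force: [0.3, -0.5, -0.2]
finger_gap: 0.0432
```

```bash
python3 -c "
from key import *
to(.6836,-.0596,.072,95.4)"
```

```text
at [ 0.6844 -0.0597  0.1789] [179.9555   0.0146  95.3188] gap 0.04315864801337164 F [ 0.3286 -0.5355 -0.1913] t 21.65 j6 74.10572367419115
units [ 0.0072 -0.0272  3.5637 -0.0135] dist mm 106.91575798996229
```

Move the arm back toward the base so it doesn't hide the key, then check.

Request:
apply_moves(plan=[[0,-0.8,-0.3,0],[0,-1.8,-0.5,0],[0,-3.0,-0.5,0],[0,-4.2,-0.5,0],[0,-5.4,-0.5,0]])

```text
clock: 22.07
position: [0.5221, -0.0749, 0.1932]
tool_rot: [179.9, 0.1, 95.3]
ft_force: [0.4, -0.7, 0.6]
finger_gap: 0.0432
```

```bash
python3 -c "
from key import *
snap('scene','s9b');snap('top','t9b');snap('wrist','w9b');to(.6836,-.0596,.072,95.4)
t=cv2.imread('pics/s9b.png');a=cv2.resize(t[230:320,245:325],None,fx=6,fy=6,interpolation=2)
t=cv2.imread('pics/t9b.png');b=cv2.resize(t[130:220,275:355],None,fx=6,fy=6,interpolation=2)
cv2.imwrite('pics/c22.png',cv2.resize(np.hstack([a,b]),None,fx=.83,fy=.83))
g=lambda P:(((proj('s9b',P)-[245,230]+.5)*6-.5)*.83).round(1)
a=np.radians(95.4);tx=np.array([np.cos(a),np.sin(a),0]);ty=np.array([np.sin(a),-np.cos(a),0])
for h in(.045,.055):
  T=np.array([.6836,-.0604,h])
  for sx,sy in((-1,1),(1,1)): print(h,'hub bottom',g(T+15e-3*(sx*tx+sy*ty)),'top',g(T+15e-3*(sx*tx+sy*ty)+[0,0,.022]))
  for sx in(-1,1): print('bar top end +x side',g(T+32e-3*sx*tx+7e-3*ty+[0,0,.044]))
"
```

```text
at [ 0.5204 -0.0745  0.1922] [-179.9451   -0.0198   95.2606] gap 0.042456276743816634 F [ 0.5784 -0.3616  0.6632] t 22.2167 j6 69.28112856173345
units [-0.0041  5.4629  4.0058 -0.0232] dist mm 203.22429583124142
0.045 hub bottom [159.9 290.8] top [156.8 253.8]
0.045 hub bottom [230.7 300.3] top [228.6 263.3]
bar top end +x side [117.7 196.6]
bar top end +x side [272.  216.6]
0.055 hub bottom [158.5 274.1] top [155.4 236.7]
0.055 hub bottom [229.8 283.6] top [227.6 246.2]
bar top end +x side [116.1 179.1]
bar top end +x side [271.2 199. ]
```

View pics/c22.png

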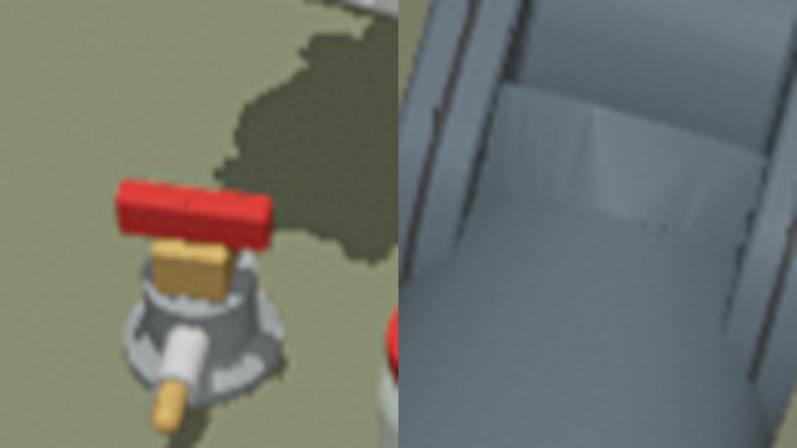

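View pics/s9b.png

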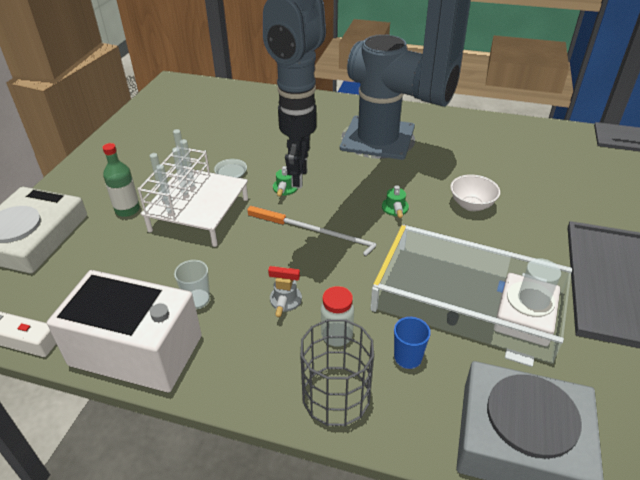

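View pics/w9b.png

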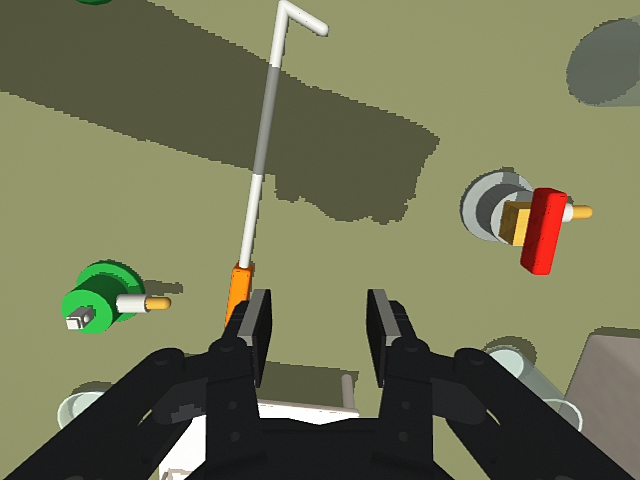

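```bash
python3 -c "
from key import *
t=cv2.imread('pics/s9b.png');a=cv2.resize(t[258:312,262:308],None,fx=11,fy=11,interpolation=2)
g=lambda P:tuple(((proj('s9b',P)-[262,258]+.5)*11-.5).round().astype(int).tolist())
a_=np.radians(95.4);tx=np.array([np.cos(a_),np.sin(a_),0]);ty=np.array([np.sin(a_),-np.cos(a_),0])
T=np.array([.6836,-.0618,.045])
for sx in(-1,1):
  for sy in(-1,1):
    for z in(.022,.044): cv2.circle(a,g(T+32e-3*sx*tx+7e-3*sy*ty+[0,0,z]),4,(255,255,0),1)
    for z in(0,.022): cv2.circle(a,g(T+15e-3*sx*tx+15e-3*sy*ty+[0,0,z]),4,(0,255,0),1)
cv2.imwrite('pics/c23.png',a)
"
```

```text
(no output)
```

View pics/c23.png

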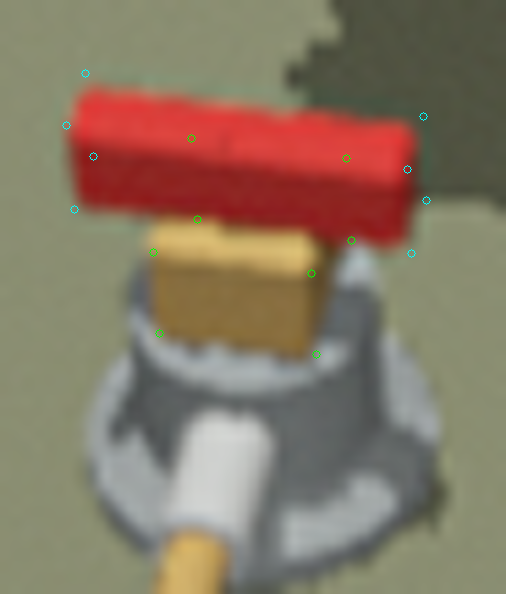

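Request:
apply_moves(plan=[[-0.4,1.0,0,0],[-0.9,2.2,0,0],[-1.4,3.4,0,0],[-1.8,4.6,0,0],[-1.8,5.4,0,0]])

```text
clock: 22.63
position: [0.6936, -0.1159, 0.1915]
tool_rot: [179.8, 0.1, 95.2]
ft_force: [-0.5, -0.3, 0.6]
finger_gap: 0.0427
```

Request:
apply_moves(plan=[[0,0,0,0],[0,0,0,0],[0,0,0,0],[0,0,0,0],[0,0,0,0]])

```text
clock: 23.05
position: [0.6892, -0.1134, 0.1936]
tool_rot: [179.9, 0.0, 95.3]
ft_force: [0.1, 0.2, -0.2]
finger_gap: 0.0426
```

```bash
python3 -c "
from key import *
snap('wrist','w10');to(.6836,-.0596,.072,95.4)
a=cv2.imread('pics/w10.png')
g=lambda P:tuple(((proj('w10',P)-[250,110]+.5)*5-.5).round().astype(int).tolist())
a=cv2.resize(a[110:230,250:390],None,fx=5,fy=5,interpolation=2)
a_=np.radians(95.4);tx=np.array([np.cos(a_),np.sin(a_),0]);ty=np.array([np.sin(a_),-np.cos(a_),0])
T=np.array([.6836,-.0604,.045])
for sx in(-1,1):
  for sy in(-1,1):
    for z in(.044,): cv2.circle(a,g(T+32e-3*sx*tx+7e-3*sy*ty+[0,0,z]),4,(255,255,0),1)
    for z in(0,.022): cv2.circle(a,g(T+15e-3*sx*tx+15e-3*sy*ty+[0,0,z]),4,(0,255,0),1)
for k in range(12):
  q=T+24e-3*(np.cos(k*np.pi/6)*tx+np.sin(k*np.pi/6)*ty); cv2.circle(a,g(q),3,(0,0,255),1)
cv2.imwrite('pics/c24.png',a)
"
```

```text
at [ 0.6891 -0.1134  0.1935] [179.8914   0.0427  95.3158] gap 0.04269880302730078 F [-0.4211 -0.3337 -0.3972] t 23.1 j6 69.84122160689653
units [ 1.8035 -0.0162  4.0499 -0.014 ] dist mm 133.0008048729434
```

View pics/c24.png

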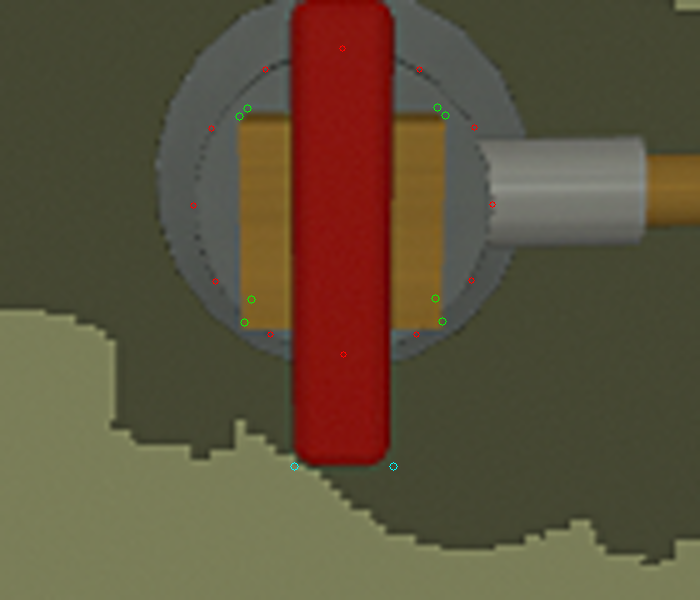

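The close view shows bar and hub centred on the turret top and square. Edges fall within about 2 px of the prediction for a fully home, upright key, apart from about 1 mm along the bar. The rod lies flat and nothing else has moved. Handing in.

```bash
python3 -c "
from h import *
print(manip.finish_job())"
```

```text
the job is handed in; nothing more can be done
None
```

I finished the task and handed the job in at about 23 s of the 72 s; no verdict was reported. I slid the rod out from under the rack and took it again by its handle. With its hook behind the key I drew the key about 100 mm out of the guard and laid the rod down. Then I pushed the key onto the grey valve's spindle and let go.

**Problem on the way:** my first grip on the rod's shaft closed above the rod. I lifted, went lower, and the second try held.

**Checks on the key:**
- **Seating:** the push passed the ball and then hit a hard stop at the height for fully home. Raising the push from 15 to 27 N moved the key no further.
- **Close view after letting go:** the key sits centred and upright on the valve, within about 1 mm of where it should be.
- **One disagreement:** in the scene camera's view the front of the red bar looked shorter than predicted, which could mean a tilt. The close wrist view showed no tilt, and I relied on that.

**Other checks:**
- **Rod:** it lies flat on the bench, judged by eye in the pictures.
- **Bystanders:** they looked unmoved compared with the start; I did not measure their positions again.
- **Guard:** I saw no contact with it in the pictures or in the wrist force readings.

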